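Dock the counter scanner and index its swing arm to the next hole

TASK

Move the small scanner block from its charging bay into the cradle of the swing arm, standing it on the bare desk and letting go on the way to change your grip: the bay leaves only its short ends free, the cradle only its long sides. With the scanner standing in the cradle and the arm still in its first hole, pull the arm's spring plunger up, swing the arm round to the next hole (the middle one of the three, not the last) and let the plunger snap fully home there. Leave the mug, the tape roll and the calculator where they are.

Things in the scene. Friction and masses are not known exactly. Their poses are not given: they have to be found in the camera images.
- stand: Fixed round steel index base, 216 mm across, top face 30 mm above the desk. Origin on the pivot axis of the swing arm, at desk level; z up; x points from the pivot to where the cradle is with the arm in its first hole. Three dark holes (13 mm) lie in its top face, 85 mm from the pivot. The arm above it is a grey bar 40 mm wide, top at 42 mm; its hub cap on the pivot is 54 mm high.
- swing (a joint): Angle (rad) of the swing arm about the stand's vertical pivot: 0 = first hole (start, give or take 0.012), 0.70 = next (middle) hole, 1.40 = last hole; grows counter-clockwise seen from above; range -0.1 to 1.5; about 0.018 of play in a hole. Light friction (0.05 N m), no spring: it stays where left. The arm carries the cradle on one end, the plunger on the opposite end.
- plunger (a joint): Lift (m) of the spring plunger: 0 = home, pin 9 mm deep in a hole; 0.009 = pin resting on the plate between holes; 0.018 = right up. Its spring pulls it down with 6 N when home, 10.5 N right up. The round-ended pin drops in by itself within about 5 mm of a hole's centre. It slides straight up, swings only with the arm and does not turn in it.
- knob (a point): Middle of the plunger's black round knob: upright cylinder 28 mm across and 28 mm high, centred on the pin, 85 mm from the pivot. When home it is centred 70 mm above the desk (56 to 84 mm); the arm under it is at 42 mm, with a steel sleeve 22 mm across up to 52 mm. Axes as cradle.
- hole0 (a point): Centre of the first hole, in the top face of the stand, where the plunger starts.
- hole1 (a point): Centre of the next (middle) hole, in the top face of the stand: where the plunger must end.
- hole2 (a point): Centre of the last hole, in the top face of the stand: one too far.
- cradle (a point): Centre of the cradle's floor, on the arm 135 mm from the pivot, 46 mm above the desk. Moves with the arm: x outward along the arm, y across it. The scanner's long side goes along y, either way round. End walls 44 mm wide, 4 thick, 70 apart (y = +-35 mm), flared outward at the top, 70 mm high; along x open but for lips 5 mm high, 3 thick, 48 apart. Floor plate 60 (x) by 86 (y).
- scanner: Loose grey plastic block, 60 (x) by 42 (y) by 56 (z) mm, 0.14 to 0.28 kg, with a dark window on top. Origin at the centre of its underside, z up. Starts standing in the charging bay.
- bay: Fixed white charging bay, base 96 (x) by 64 (y) mm. Origin at desk level under its centre; floor 12 mm above the desk. The scanner stands on it with x along the bay's x. Walls 60 mm long, 4 thick, inner faces at y = +-24 mm, flank its long sides up to 70 mm above the desk, 2 mm above its top; the ends (x) are open but for lips 5 mm high, 3 thick, 66 mm apart.
- mug: Bystander: white mug, 80 mm across, 95 mm high; origin under its centre.
- tape: Bystander: empty-centred roll of brown tape lying flat, 90 mm across, 48 mm high; origin under its centre.
- calculator: Bystander: black desk calculator lying flat, 150 (x) by 100 (y) by 20 mm; origin under its centre.
Mind the look-alikes: they are no part of the job. Of the things that look like the scanner, the middle-sized one is meant. What is shaped like the bay but green or yellow is not meant.

How it is judged:
On the way, in this order (a step that is already met when the one before it is completed fails the run):
1. the scanner stands upright on the bare desk, out of the bay and let go (height (world z) of scanner below 0.004 m and angle between scanner's own z axis and vertical below 0.1 rad and horizontal distance between scanner and bay above 0.06 m and contact force between the fingers and scanner below 0.2 N and linear speed of scanner below 0.03 m/s), for 0.2 s.
2. the scanner stands on the floor of the cradle, let go, while the plunger is still home in the first hole (x of scanner in the frame of cradle between -0.006 and 0.006 m and y of scanner in the frame of cradle between -0.008 and 0.008 m and z of scanner in the frame of cradle between -0.004 and 0.004 m and angle between scanner's own z axis and vertical below 0.1 rad and contact force between the fingers and scanner below 0.2 N and linear speed of scanner below 0.03 m/s and value of joint swing below 0.06 rad and value of joint plunger below 0.003 m), for 0.2 s.
3. the plunger is pulled and the arm swings off the first hole with the scanner in the cradle (value of joint swing above 0.15 rad and value of joint plunger above 0.006 m and distance between scanner and cradle below 0.012 m), for 0.05 s.
At the end, for the whole second after the job is handed in: The arm rests at 0.70 rad (middle hole) within 0.04, the plunger is home within 2 mm, and the scanner stands upright (within 0.1 rad) in the cradle at rest, let go, within 6 mm of its centre along the arm, 8 mm across it, and within 4 mm of its floor (value of joint swing between 0.66 and 0.74 rad and value of joint plunger below 0.002 m and x of scanner in the frame of cradle between -0.006 and 0.006 m and y of scanner in the frame of cradle between -0.008 and 0.008 m and z of scanner in the frame of cradle between -0.004 and 0.004 m and angle between scanner's own z axis and vertical below 0.1 rad and contact force between the fingers and scanner below 0.2 N and linear speed of scanner below 0.03 m/s and velocity of joint swing between -0.05 and 0.05 rad/s); the robot touches nothing.
It fails at once if the mug is pushed more than 30 mm from its place (distance of mug from where it was at the start of the episode above 0.03 m).
It fails at once if the tape is pushed more than 30 mm from its place (distance of tape from where it was at the start of the episode above 0.03 m).
It fails at once if the calculator is pushed more than 30 mm from its place (distance of calculator from where it was at the start of the episode above 0.03 m).
It also fails if it takes over 67 s, if anything falls off the work surface, if the arm or the gripper's body presses on something with over 40 N, if the wrist force passes 120 N, or if a joint passes its speed limit or range.

ROBOT

A 6-joint arm with a two-finger parallel gripper is mounted at the origin on the work surface. World frame = base frame: x ahead of the robot, y to its left, z up, the work surface at z = 0. Lengths are in m, angles in rad, forces in N, time in s.
With the tool pointing down it reaches from about 0.25 to 0.775 m from the base axis. Payload 8.9 kg.
Tool frame: the origin (TCP) lies at the very end of the fingers, on their centre line; the grasp point (between the pads) lies 19 mm behind it (robot.pinch_z is the distance from the TCP to the grasp point, in m); y points along the fingers, z is the direction in which the jaws open and shut, and the axes are right-handed (so a half turn about y gives the same grasp; the last joint's range is limited). The gripper opens to 85 mm and grips with 20 to 120 N. Pads are 22 mm wide; open, the fingers measure 114 mm over their backs; the gripper's body (76 mm by 85 mm) begins 54 mm behind the grasp point. The pads swing forward as they close: fully open they stand 13 mm farther back than shut.
Start: joints at [-1.356, 0.291, -0.153, 1.127, 0, 1.431], TCP at [0.182, -0.492, 0.192] pointing down, gripper open.
Joint ranges: [-2.52, 2.52], [-0.91, 1.74], [-1.3, 1.37], [-1.96, 2.02], [-1.52, 1.47], [-3.14, 3.14]. Speed limits (rad/s): [2.22, 2.22, 2.79, 3.14, 3.14, 3.14].

INTERFACE

Orientations are given as [roll, pitch, yaw] about the fixed x, y, z axes, in that order (R = Rz(yaw) Ry(pitch) Rx(roll)).
In Python, from station import robot gives the robot as it stands.
- The arm moves only by the tool step_arm, never from a script. Its arguments are lists of equal length, an entry for each row: "delta_pos": the shift along the tool's x, y, z as a fraction of full scale, a list of three; "twist": the turn, a rotation vector about the tool's x, y, z as a fraction of full scale, a list of three. In form: {"delta_pos": [[tx, ty, tz], ...], "twist": [[wx, wy, wz], ...]}. A call has 1 to 20 rows; each row is the pose to reach, as a shift and turn from the pose measured when the call began, along the tool's axes at that moment; what a row does not reach only later rows make up. Full scale, the value 1, is 0.2 m for a shift and 60 degrees for a turn. A row lasts 1/10 s, in which the tool goes at most 50 mm and 8.59 degrees, less where a joint would pass 70% of its speed; a pose out of reach is approached as far as the arm can. A call with a number of a shift or a turn outside -1 to 1 is refused whole. A call with a gripper value outside its range is refused whole. "gripper" is the finger opening in mm, from 0 to 85.4, set as the call begins (left out, the last holds). The fingers move at their own pace and stop on an object; the grip force is fixed at half the most. Time passes only in rows, so rows that repeat a pose let the fingers close. It gives the time, the measured TCP pose, the force and the opening at its end, in the units of the state.
- robot.sense(): the state, without advancing time (a new reading comes with each control period).
- robot.snapshot(name): name is "side" or "top" or "wrist"; returns a dict with "image" (420x560x3 uint8, red, green, blue), "fx", "fy", "cx", "cy" (pixels), "rvec" (rotation vector, rad) and "tvec" (3), from world to camera coordinates, as OpenCV has them. Camera axes: x right, y down, z forward; pixel columns grow to the right and rows downward; lengths in m; the calibration is good to about 2 mm. A picture is of the moment at which its call begins. There is no depth.
- robot.close_job(): hands the job in, once; it reports no verdict.
Trained networks look in a picture, given as the dict that the camera call returned (one of the last four; its "shot" number tells which), for a name from the list of things; names that differ only in an ending like _2 or _b are one class to them, and where a whole thing is asked for, a point or a joint stands for the part that bears it (a point fixed in the world has none). Each returns a list of dicts, best first, with "score" (0 to 1); they miss things now and then, are a little off and sometimes report something else, mostly with a low value. They report only what shows in the picture. A call takes as long as a camera call. They do not tell look-alikes from the thing itself.
- robot.recognise(picture, label): "point" ([x, y, z] in m, in world coordinates, good to about 4 mm: the middle of the surface that is visible of it).
The state is a dict: "time_s": time; "joints": joint angles; "joint_vel": joint speeds; "joint_efforts": joint torques, N m; "tool_pos": TCP position; "tool_rot": TCP orientation; "ft_force": force on the tool from outside, world axes, zero at the start; "torque": the same for the moment, N m; "width": finger opening in m.
Only numpy, scipy, OpenCV 4.12 (cv2) and the standard library are available. Lean on these libraries where they do the work, as an engineer would, in place of code of your own. Each camera call takes 0.05 s, during which the arm holds its last target.

## Working session

There is one attempt and no reset: what is moved stays moved. The work goes in short steps, Python scripts to look and compute and a tool call to move; the robot and the scene stay as the last step left them, time stands still between calls to the robot, and variables do not carry over. Pictures are saved under pics/ and viewed, and the job is handed in when it is done.

Besides the shell and the picture viewer there is one more tool, called by a JSON object that holds its "name" and its "arguments". step_arm: Moves the arm, as the interface text tells. Shift numbers are shares of 0.2 m and turn numbers shares of 60 degrees, none past 1 either way. Its arguments: {"type":"object","properties":{"delta_pos":{"type":"array","items":{"type":"array","items":{"type":"number","minimum":-1,"maximum":1}}},"twist":{"type":"array","items":{"type":"array","items":{"type":"number","minimum":-1,"maximum":1}}},"gripper":{"type":"number"}},"required":["delta_pos","twist"]}

```bash
mkdir -p pics; ls
python3 - <<'E'
from station import robot
import cv2,pickle
s=robot.sense(); print(s)
for n in ["top","side"]:
    p=robot.snapshot(n); pickle.dump(p,open(n+'.pkl','wb'))
    cv2.imwrite(f'pics/{n}0.png',p['image'][:,:,::-1])
    print(n,p['fx'],p['fy'],p['cx'],p['cy'],p['rvec'],p['tvec'],p['shot'])
    for l in ['stand','knob','cradle','scanner','bay','hole1','hole2','mug','tape','calculator']:
        try:
            for d in robot.recognise(p,l): print(l,d)
        except Exception as e: print(l,e)
print(robot.sense()['time_s'])
E
```

```text
pics
{'time_s': 0.0, 'joints': array([-1.35631250e+00,  2.91284288e-01, -1.54113702e-01,  1.12669134e+00,
       -2.08891599e-06,  1.43147754e+00]), 'joint_vel': array([-5.58592219e-04, -8.59408169e-04, -6.39641255e-04,  1.44322402e-05,
        1.05119035e-03, -1.25895822e-03]), 'joint_efforts': array([ 4.40811884e-03, -5.37142289e+01,  3.31377947e+01,  1.60827750e-02,
        1.49042844e-04,  1.18142339e-05]), 'tool_pos': array([ 0.18178599, -0.49201207,  0.19123496]), 'tool_rot': array([-1.57207709e+00,  1.77488523e-04, -2.78779015e+00]), 'ft_force': array([0.94195244, 0.26867884, 0.13434824]), 'torque': array([ 0.00460694,  0.03702607, -0.02390177]), 'width': 0.08535452818403165}
top 435.9119793321392 435.9119793321392 280.53854474977106 209.73224401163657 [ 2.22545625 -2.19402253  0.06088438] [-0.09623259  0.53001391  1.2228006 ] 1
stand {'point': [0.5586, 0.1633, 0.0273], 'score': 0.59}
knob {'point': [0.5745, 0.2647, 0.0809], 'score': 0.55}
cradle {'point': [0.5613, 0.1154, 0.0446], 'score': 0.68}
scanner {'point': [0.4868, -0.436, 0.0695], 'score': 0.81}
scanner {'point': [0.5
[... 1192 characters left out ...]
], 'score': 0.58}
scanner {'point': [0.4824, -0.4347, 0.072], 'score': 0.79}
scanner {'point': [0.4556, -0.5768, 0.0779], 'score': 0.69}
scanner {'point': [0.5956, -0.4618, 0.0396], 'score': 0.61}
bay {'point': [0.4762, -0.458, 0.0254], 'score': 0.7}
bay {'point': [0.3653, -0.3416, 0.0306], 'score': 0.61}
bay {'point': [0.6014, -0.5823, 0.0263], 'score': 0.61}
hole1 {'point': [0.5557, 0.1495, 0.0313], 'score': 0.59}
hole2 {'point': [0.5557, 0.1495, 0.0313], 'score': 0.59}
mug {'point': [0.7, -0.2008, 0.0621], 'score': 0.6}
mug {'point': [0.5968, 0.4221, 0.0183], 'score': 0.53}
tape {'point': [0.382, 0.323, 0.03], 'score': 0.92}
calculator {'point': [0.5964, 0.4231, 0.0214], 'score': 0.8}
1.1
```

View pics/top0.png

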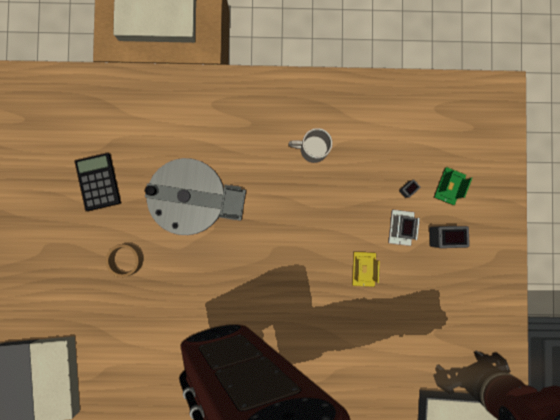

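View pics/side0.png

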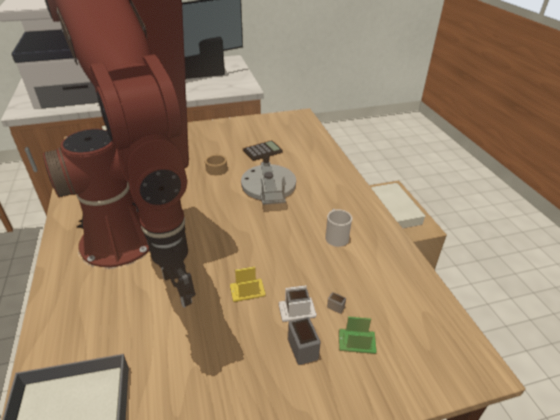

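Look-alikes of the scanner, in top-view pixels, are the block in the white bay (405,228), the large block (450,236) and the tiny one (409,188). The green bay (452,186) and the yellow bay (365,268) are decoys. I choose the one in the white bay and will check it in close crops.

Run:
```python
import cv2,pickle
import numpy as np
p=pickle.load(open('top.pkl','rb'))['image'][:,:,::-1]
a=cv2.resize(p[165:265,375:475],(600,600),interpolation=cv2.INTER_CUBIC)
b=cv2.resize(p[140:250,135:255],(654,600),interpolation=cv2.INTER_CUBIC)
cv2.imwrite('pics/c1.png',a);cv2.imwrite('pics/c2.png',b)
```

```text
(no output)
```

View pics/c1.png

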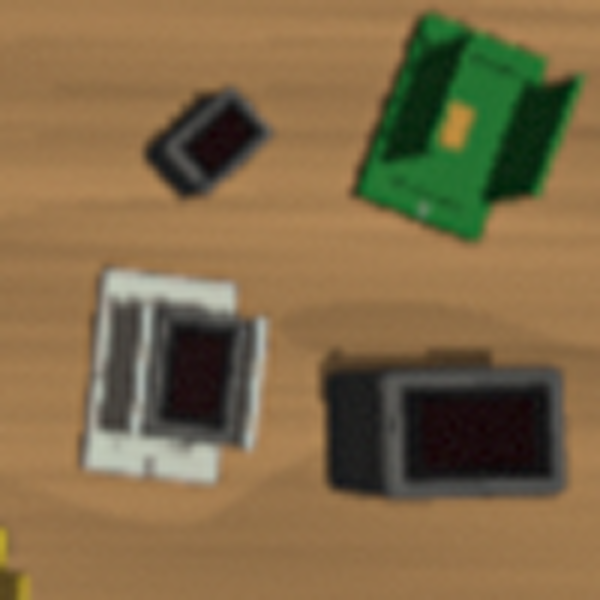

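View pics/c2.png

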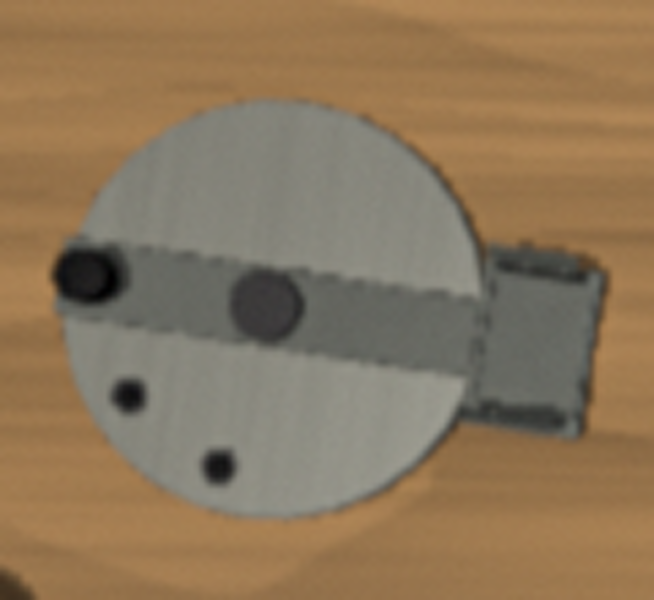

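The crop confirms it. The middle-sized block, with its dark window, stands in the white bay, with a bigger and a smaller look-alike beside it. In the stand crop the knob is at the left, the free holes are below it and the cradle is at the right.

```bash
cat > h.py <<'E'
import numpy as np,cv2,pickle
from scipy.spatial.transform import Rotation as Rn
def Rt(rot): return Rn.from_euler('xyz',rot).as_matrix()
def Rdown(yaw): return Rn.from_euler('xyz',[-np.pi/2,0,yaw]).as_matrix()
def rel(s,x,y,z,yaw):
    R=Rt(s['tool_rot']); d=R.T@(np.array([x,y,z])-s['tool_pos'])/0.2
    w=Rn.from_matrix(R.T@Rdown(yaw)).as_rotvec()/np.radians(60)
    return np.round(d,4).tolist(),np.round(w,4).tolist()
def cam(p):
    R=cv2.Rodrigues(np.array(p['rvec'],float))[0]; K=np.array([[p['fx'],0,p['cx']],[0,p['fy'],p['cy']],[0,0,1]])
    return R,np.array(p['tvec'],float),K
def ray(p,uv,z):
    R,t,K=cam(p); uv=np.atleast_2d(np.array(uv,float))
    o=-R.T@t; d=(R.T@np.linalg.inv(K)@np.c_[uv,np.ones(len(uv))].T).T
    return o+d*((z-o[2])/d[:,2])[:,None]
def proj(p,P):
    R,t,K=cam(p); P=np.atleast_2d(P); return cv2.projectPoints(P.astype(float),np.array(p['rvec'],float),t,K,None)[0][:,0]
def snap(robot,n,name):
    p=robot.snapshot(n); pickle.dump(p,open(name+'.pkl','wb')); cv2.imwrite(f'pics/{name}.png',p['image'][:,:,::-1]); return p
E
python3 - <<'E'
from h import *
from station import robot
p=snap(robot,'wrist','w0'); s=robot.sense()
R,t,K=cam(p); o=-R.T@t; T=Rt(s['tool_rot'])
print(K, 'cam in tool',T.T@(o-s['tool_pos']),'cam axes in tool',T.T@R.T)
pt=pickle.load(open('top.pkl','rb'))
c=np.array([(105,268),(238,282),(215,480),(82,470)])/6+[375,165]
q=ray(pt,c,0.012); print(q, q.mean(0)); 
for a,b in((0,3),(1,2),(0,1),(3,2)): print(np.linalg.norm(q[a]-q[b]),np.degrees(np.arctan2(*(q[a]-q[b])[1::-1])))
k=np.array([(267,304)])/5.45+[135,140]; print(ray(pt,k,.054))
k=np.array([(90,275)])/5.45+[135,140]; print(ray(pt,k,.084))
k=np.array([(128,396),(219,466)])/5.45+[135,140]; print(ray(pt,k,.030))
E
```

```text
[[344.56679802   0.         283.29802284]
 [  0.         344.56679802 206.72248824]
 [  0.           0.           1.        ]] cam in tool [-0.07804149 -0.18253879 -0.00107616] cam axes in tool [[ 1.51964440e-04  9.53323222e-01  3.01951670e-01]
 [ 3.29163377e-04 -3.01951705e-01  9.53323166e-01]
 [ 9.99999934e-01 -4.54797899e-05 -3.59685013e-04]]
[[ 0.53610467 -0.40669476  0.012     ]
 [ 0.53038805 -0.46999596  0.012     ]
 [ 0.43666658 -0.45926043  0.012     ]
 [ 0.44054177 -0.39616898  0.012     ]] [ 0.48592527 -0.43303003  0.012     ]
0.09614083786973021 -6.285510824738272
0.09433432676299243 -6.534588639073874
0.06355880497662053 84.8397124236423
0.06321035164232584 86.48520678992003
[[0.56387814 0.17565667 0.054     ]]
[[0.57470225 0.25570337 0.084     ]]
[[0.51754082 0.25001277 0.03      ]
 [0.48259426 0.20306218 0.03      ]]
```

View pics/w0.png

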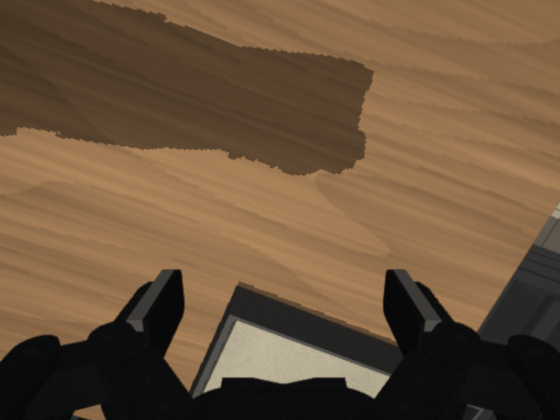

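Run:
```python
from h import *
from station import robot
s=robot.sense()
print(rel(s,0.33,-0.46,.2,np.radians(-128)),rel(s,0.485,-0.432,.2,np.radians(-96.4)))
```

```text
([-0.7509, -0.0409, 0.1041], [-0.0, -0.5288, 0.0]) ([-1.5264, -0.0409, 0.2414], [-0.0, -1.0555, 0.0])
```

{"name": "step_arm", "arguments": {"delta_pos": [[-0.2, -0.02, 0.03], [-0.4, -0.04, 0.06], [-0.6, -0.04, 0.08], [-0.8, -0.04, 0.11], [-0.8, -0.04, 0.11]], "twist": [[0, -0.13, 0], [0, -0.26, 0], [0, -0.39, 0], [0, -0.53, 0], [0, -0.53, 0]], "gripper": 85}}

```text
time_s: 1.65
tool_pos: [0.3436, -0.4564, 0.1996]
tool_rot: [-1.57, 0.001, -2.224]
ft_force: [0.1, 0.1, 0.4]
width: 0.0853
```

Run:
```python
from h import *
from station import robot
s=robot.sense();print(s['tool_pos'],s['tool_rot'])
print(rel(s,0.485,-0.432,.2,np.radians(-96.4)))
```

```text
[ 0.34359943 -0.45638021  0.19960122] [-1.56983302e+00  9.75151024e-04 -2.22382465e+00]
([-0.5264, -0.001, 0.4875], [-0.0011, -0.5169, -0.0007])
```

{"name": "step_arm", "arguments": {"delta_pos": [[-0.15, 0, 0.12], [-0.3, 0, 0.24], [-0.42, 0, 0.37], [-0.526, 0, 0.487], [-0.526, 0, 0.487], [-0.526, 0, 0.487]], "twist": [[0, -0.13, 0], [0, -0.26, 0], [0, -0.39, 0], [0, -0.517, 0], [0, -0.517, 0], [0, -0.517, 0]]}}

```text
time_s: 2.25
tool_pos: [0.4847, -0.4319, 0.1993]
tool_rot: [-1.57, 0.001, -1.683]
ft_force: [-0.1, 0.9, 0.2]
width: 0.0847
```

Run:
```python
from h import *
from station import robot
s=robot.sense();print(s['tool_pos'],s['tool_rot'])
p=snap(robot,'wrist','w1')
```

```text
[ 0.48473292 -0.43188912  0.19926506] [-1.57039524e+00  6.53305815e-04 -1.68341016e+00]
```

View pics/w1.png

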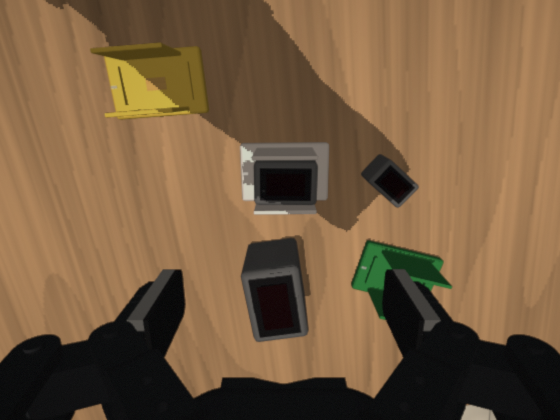

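Run:
```python
from h import *
p=pickle.load(open('w1.pkl','rb'))
im=p['image'][:,:,::-1].copy()
c=im[130:230,225:345]; c=cv2.resize(c,(720,600),interpolation=cv2.INTER_CUBIC)
yaw=np.radians(-6.4);b=np.array([.485,-.432])
Rz=np.array([[np.cos(yaw),-np.sin(yaw)],[np.sin(yaw),np.cos(yaw)]])
def box(hx,hy,z): return np.c_[(Rz@np.array([[hx,hy],[hx,-hy],[-hx,-hy],[-hx,hy]]).T).T+b,np.full(4,z)]
for bx,col in((box(.048,.032,.012),(0,0,255)),(box(.03,.021,.068),(0,255,0))):
    u=(proj(p,bx)-[225,130]+.5)*6-.5
    cv2.polylines(c,[u.round().astype(int).reshape(-1,1,2)],True,col,1)
cv2.imwrite('pics/w1c.png',c)
```

```text
(no output)
```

View pics/w1c.png

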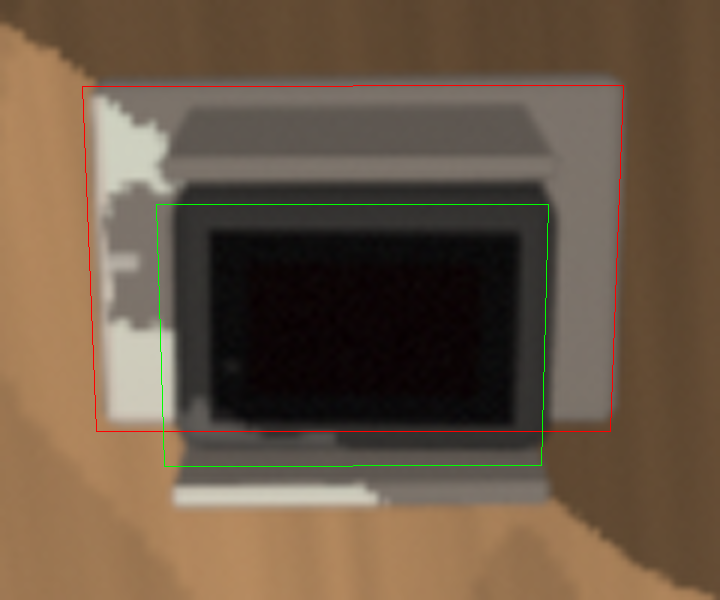

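Run:
```python
from h import *
from station import robot
s=robot.sense()
print(rel(s,0.4865,-0.4297,.027,np.radians(-96.4)))
```

```text
([-0.0128, 0.8627, 0.0099], [-0.0005, -0.0018, -0.0005])
```

{"name": "step_arm", "arguments": {"delta_pos": [[-0.013, 0.2, 0.01], [-0.013, 0.4, 0.01], [-0.013, 0.55, 0.01], [-0.013, 0.65, 0.01], [-0.013, 0.75, 0.01], [-0.013, 0.82, 0.01], [-0.013, 0.86, 0.01], [-0.013, 0.86, 0.01], [-0.013, 0.86, 0.01]], "twist": [[0, 0, 0], [0, 0, 0], [0, 0, 0], [0, 0, 0], [0, 0, 0], [0, 0, 0], [0, 0, 0], [0, 0, 0], [0, 0, 0]]}}

```text
time_s: 3.2
tool_pos: [0.4866, -0.4302, 0.0283]
tool_rot: [-1.57, -0.0, -1.685]
ft_force: [0.4, -0.7, 0.2]
width: 0.0853
```

{"name": "step_arm", "arguments": {"delta_pos": [[0, 0, 0], [0, 0, 0], [0, 0, 0], [0, 0, 0], [0, 0, 0], [0, 0, 0], [0, 0, 0], [0, 0, 0]], "twist": [[0, 0, 0], [0, 0, 0], [0, 0, 0], [0, 0, 0], [0, 0, 0], [0, 0, 0], [0, 0, 0], [0, 0, 0]], "gripper": 52}}

```text
time_s: 4.0
tool_pos: [0.4866, -0.4302, 0.0283]
tool_rot: [-1.57, -0.0, -1.685]
ft_force: [-0.3, 0.1, -0.3]
width: 0.0523
```

Run:
```python
from h import *
from station import robot
p=snap(robot,'wrist','w2');p=snap(robot,'side','s2'); c=p['image'][250:390,220:400,::-1]
cv2.imwrite('pics/s2c.png',cv2.resize(c,(720,560),interpolation=cv2.INTER_CUBIC))
```

```text
(no output)
```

View pics/w2.png

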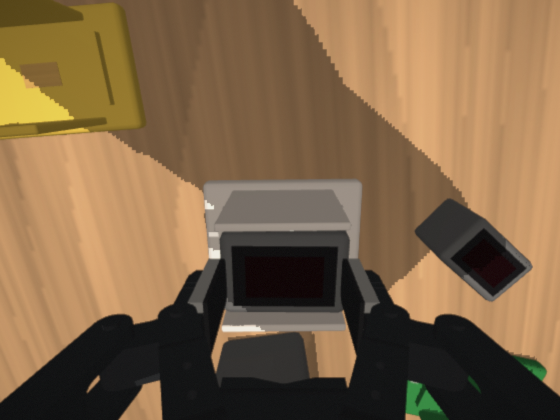

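View pics/s2c.png

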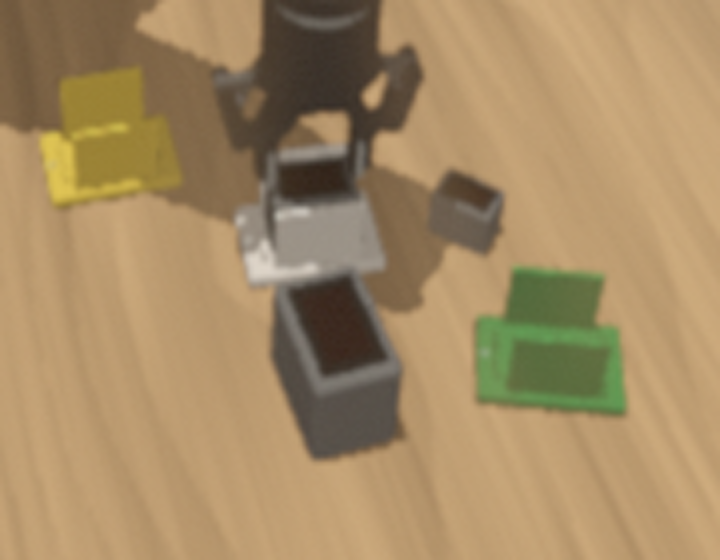

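The wrist view shows the scanner between the pads (pads near (212,290) and (357,290), scanner top at (285,270)). The reading of 52 mm is odd for a 60 mm block, so I command a tighter grip and watch the width.

{"name": "step_arm", "arguments": {"delta_pos": [[0, 0, 0], [0, 0, 0], [0, 0, 0], [0, 0, 0], [0, 0, 0]], "twist": [[0, 0, 0], [0, 0, 0], [0, 0, 0], [0, 0, 0], [0, 0, 0]], "gripper": 30}}

```text
time_s: 4.6
tool_pos: [0.4867, -0.4302, 0.0283]
tool_rot: [-1.57, -0.0, -1.685]
ft_force: [-0.1, 0.0, -0.5]
width: 0.0305
```

Run:
```python
from h import *
from station import robot
p=snap(robot,'wrist','w3');p=snap(robot,'side','s3'); c=p['image'][250:390,220:400,::-1]
cv2.imwrite('pics/s3c.png',cv2.resize(c,(720,560),interpolation=cv2.INTER_CUBIC))
s=robot.sense();p=pickle.load(open('w3.pkl','rb'));R,t,K=cam(p);print(proj(p,s['tool_pos']),proj(p,s['tool_pos']+[0,0,.04]))
```

```text
[[282.97672424 241.2924584 ]] [[282.97970174 275.61261703]]
```

View pics/w3.png

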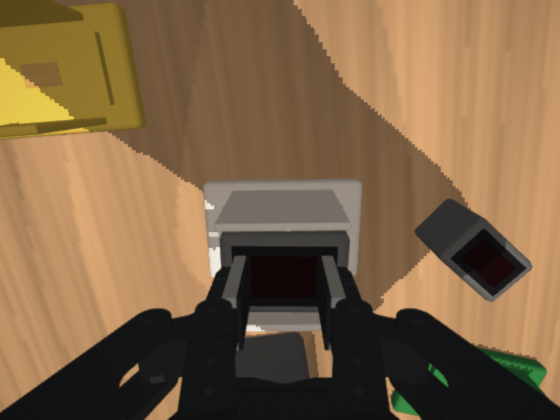

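View pics/s3c.png

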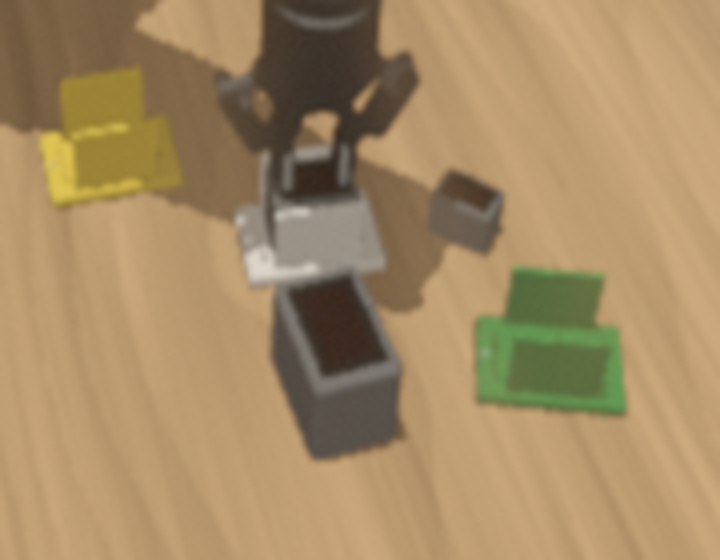

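Run:
```python
from h import *
from station import robot
print([a for a in dir(robot) if not a.startswith('_')], robot.pinch_z)
```

```text
['MotionError', 'close_job', 'pinch_z', 'recognise', 'sense', 'snapshot'] 0.0187
```

Run:
```python
from h import *
from station import robot
s=robot.sense(); T=Rt(s['tool_rot']);print(s['tool_pos'],s['width'])
p=pickle.load(open('s3.pkl','rb')); c=cv2.resize(p['image'][210:330,240:360,::-1],(720,720),interpolation=cv2.INTER_CUBIC)[:600]
for b in (0,.02,.04,.06):
  for sg in(-1,1):
    u=proj(p,s['tool_pos']+T@[0,-b,sg*s['width']/2])[0]; u=((u-[240,210]+.5)*6-.5).round().astype(int)
    cv2.circle(c,tuple(int(a) for a in u),4,(0,int(b*4000),255),-1)
cv2.imwrite('pics/s3d.png',c)
p=pickle.load(open('w3.pkl','rb')); c=cv2.resize(p['image'][190:390,160:420,::-1],(780,600),interpolation=cv2.INTER_CUBIC)
for b in (0,.02,.04,.06):
  for sg in(-1,1):
   for x in (-.011,.011):
    u=proj(p,s['tool_pos']+T@[x,-b,sg*s['width']/2])[0]; u=((u-[160,190]+.5)*3-.5).round().astype(int)
    cv2.circle(c,tuple(int(a) for a in u),4,(0,int(b*4000),255),-1)
cv2.imwrite('pics/w3d.png',c)
```

```text
[ 0.48665624 -0.43018677  0.02833506] 0.03025182987855473
```

View pics/s3d.png

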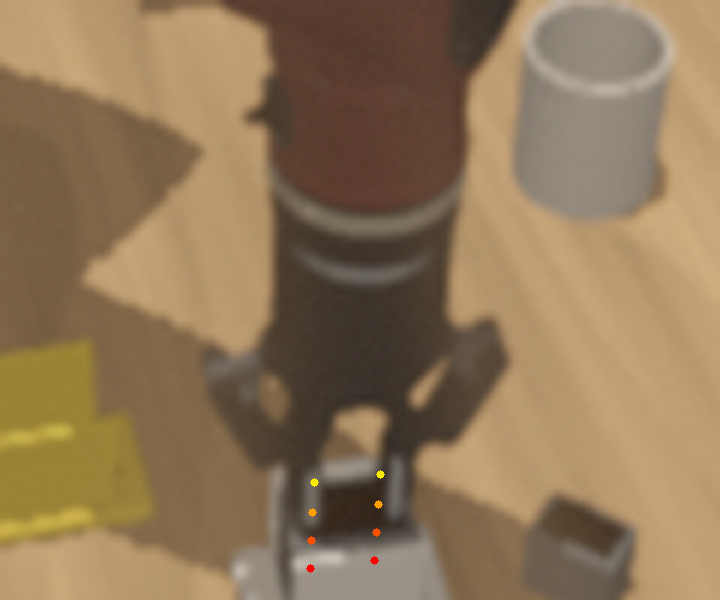

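View pics/w3d.png

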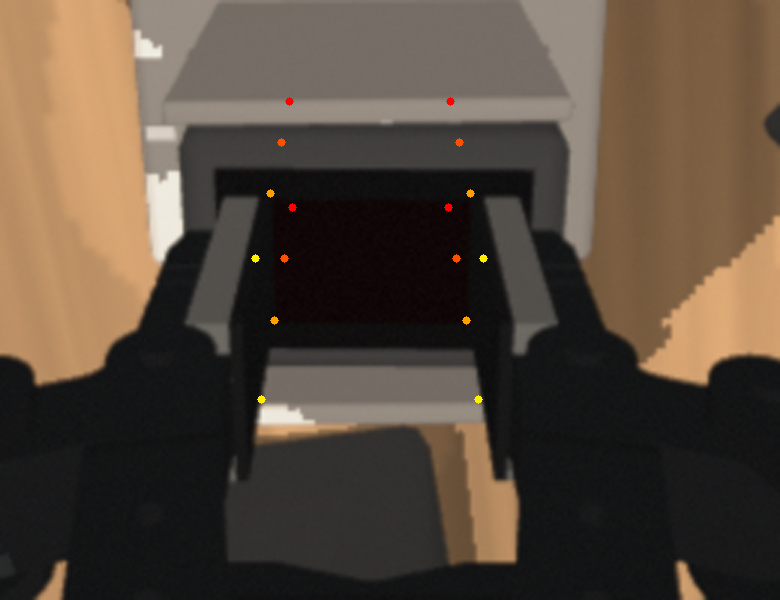

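Run:
```python
from h import *
yaw=np.radians(-6.4);b=np.array([.486,-.4305])
Rz=np.array([[np.cos(yaw),-np.sin(yaw)],[np.sin(yaw),np.cos(yaw)]])
def box(hx,hy,z): return np.c_[(Rz@np.array([[hx,hy],[hx,-hy],[-hx,-hy],[-hx,hy]]).T).T+b,np.full(4,z)]
for n in('w1','w3'):
    p=pickle.load(open(n+'.pkl','rb')); R,t,K=cam(p); print(n,'camz',(-R.T@t))
    print(proj(p,box(.048,.032,.012)).round(1).tolist(),proj(p,box(.03,.021,.068)).round(1).tolist())
```

```text
w1 camz [ 0.49374713 -0.35397307  0.38187577]
[[329.2, 142.2], [327.0, 200.0], [241.2, 200.1], [238.9, 142.3]] [[316.9, 161.8], [315.7, 205.5], [252.8, 205.6], [251.5, 161.9]]
w3 camz [ 0.49562905 -0.35213072  0.21085499]
[[363.0, 180.7], [356.3, 277.2], [208.0, 277.6], [200.6, 181.2]] [[348.7, 233.8], [344.0, 314.7], [219.7, 315.0], [214.2, 234.2]]
```

The fingers closed above the scanner's top without touching it. In both views their tips are 30–40 mm short of the reported TCP. I'll open, go lower in stages and watch the force.

{"name": "step_arm", "arguments": {"delta_pos": [[0, 0, 0], [0, 0, 0], [0, 0, 0], [0, 0, 0], [0, 0, 0], [0, 0, 0], [0, 0.05, 0], [0, 0.1, 0], [0, 0.1, 0]], "twist": [[0, 0, 0], [0, 0, 0], [0, 0, 0], [0, 0, 0], [0, 0, 0], [0, 0, 0], [0, 0, 0], [0, 0, 0], [0, 0, 0]], "gripper": 85}}

```text
time_s: 5.6
tool_pos: [0.4855, -0.429, 0.0061]
tool_rot: [-1.572, 0.002, -1.685]
ft_force: [-0.2, 0.3, 0.2]
width: 0.0845
```

```bash
cat >> h.py <<'E'
def crops(robot,tag,box=(210,330,240,360)):
    a,b,c0,d=box
    p=snap(robot,'side','s'+tag); f=600/(b-a)
    c=cv2.resize(p['image'][a:b,c0:d,::-1],None,fx=f,fy=f,interpolation=cv2.INTER_CUBIC)
    w=snap(robot,'wrist','w'+tag)
    s=robot.sense(); T=Rt(s['tool_rot'])
    for bb in (0,.02,.04,.06):
      for sg in(-1,1):
        u=proj(p,s['tool_pos']+T@[0,-bb,sg*s['width']/2])[0]; u=((u-[c0,a]+.5)*f-.5).round().astype(int)
        cv2.circle(c,tuple(int(v) for v in u),3,(0,int(bb*4000),255),-1)
    wi=cv2.resize(w['image'][:,:,::-1],None,fx=600/420,fy=600/420)
    wi=wi[:, :600+0] if False else w['image'][:,:,::-1]
    h=420; c=cv2.resize(c,(int(c.shape[1]*h/c.shape[0]),h))
    out=np.hstack([wi,c]); sc=min(1,800/out.shape[1]); 
    cv2.imwrite(f'pics/j{tag}.png',cv2.resize(out,None,fx=sc,fy=sc,interpolation=cv2.INTER_AREA))
E
python3 - <<'E'
from h import *
from station import robot
crops(robot,'4')
E
```

```text
(no output)
```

View pics/j4.png

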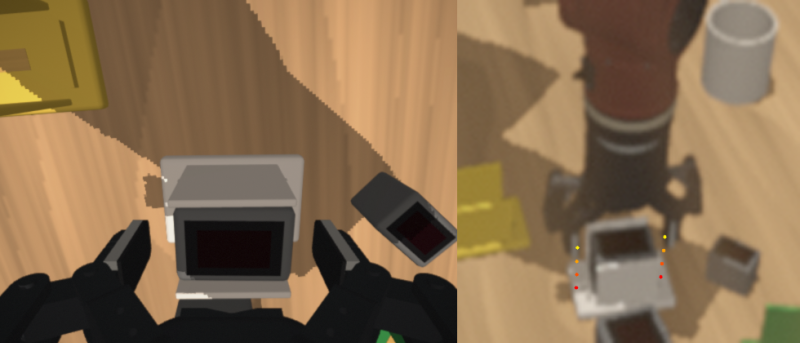

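{"name": "step_arm", "arguments": {"delta_pos": [[0, 0.04, 0.005], [0, 0.08, 0.005], [0, 0.115, 0.005], [0, 0.115, 0.005]], "twist": [[0, 0, 0], [0, 0, 0], [0, 0, 0], [0, 0, 0]]}}

```text
time_s: 6.1
tool_pos: [0.4865, -0.4291, -0.0169]
tool_rot: [-1.572, 0.002, -1.685]
ft_force: [-0.6, -0.0, -0.9]
width: 0.085
```

Run:
```python
from h import *
from station import robot
crops(robot,'5')
```

```text
(no output)
```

View pics/j5.png

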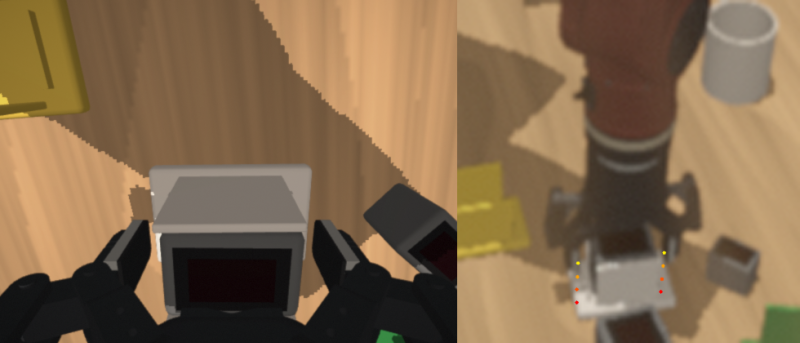

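{"name": "step_arm", "arguments": {"delta_pos": [[0, 0, 0], [0, 0, 0], [0, 0, 0], [0, 0, 0], [0, 0, 0], [0, 0, 0], [0, 0, 0]], "twist": [[0, 0, 0], [0, 0, 0], [0, 0, 0], [0, 0, 0], [0, 0, 0], [0, 0, 0], [0, 0, 0]], "gripper": 40}}

```text
time_s: 6.9
tool_pos: [0.4874, -0.4301, -0.0151]
tool_rot: [-1.57, 0.0, -1.685]
ft_force: [-0.4, 0.4, 5.9]
width: 0.0595
```

Run:
```python
from h import *
from station import robot
crops(robot,'6')
```

```text
(no output)
```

View pics/j6.png

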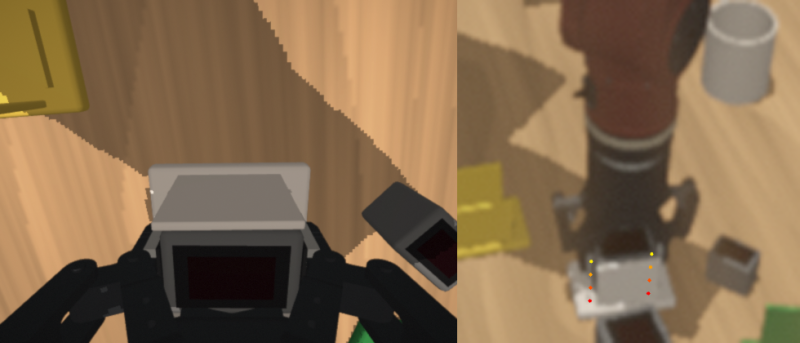

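{"name": "step_arm", "arguments": {"delta_pos": [[0, -0.05, 0], [0, -0.15, 0], [0, -0.3, 0], [0, -0.45, 0], [0, -0.6, 0], [0, -0.6, 0], [0, -0.6, 0]], "twist": [[0, 0, 0], [0, 0, 0], [0, 0, 0], [0, 0, 0], [0, 0, 0], [0, 0, 0], [0, 0, 0]]}}

```text
time_s: 7.7
tool_pos: [0.4875, -0.4302, 0.1054]
tool_rot: [-1.57, -0.0, -1.685]
ft_force: [0.2, 0.4, -2.1]
width: 0.0594
```

Run:
```python
from h import *
from station import robot
crops(robot,'7')
s=robot.sense()
for q in [(.45,-.35,.13,-1.68),(.42,-.22,.13,-1.68),(.40,-.10,.13,-1.68)]: print(rel(s,*q))
```

```text
([-0.3736, -0.1306, -0.2275], [0.0011, -0.0047, -0.0018])
([-1.0023, -0.1292, -0.4505], [0.0011, -0.0047, -0.0018])
([-1.587, -0.1279, -0.6182], [0.0011, -0.0047, -0.0018])
```

View pics/j7.png

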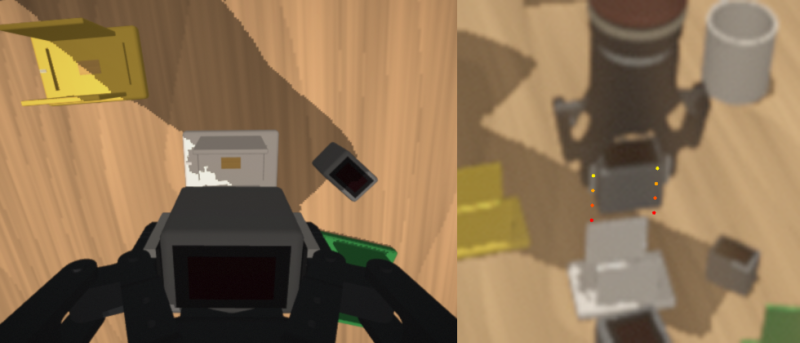

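Run:
```python
from h import *
from station import robot
s=robot.sense()
print(rel(s,.47,-.24,.12,-1.685))
```

```text
([-0.9313, -0.0796, -0.1907], [0.0011, 0.0001, -0.0018])
```

{"name": "step_arm", "arguments": {"delta_pos": [[-0.1, -0.05, -0.02], [-0.25, -0.08, -0.05], [-0.45, -0.08, -0.09], [-0.65, -0.08, -0.13], [-0.82, -0.08, -0.17], [-0.93, -0.08, -0.19], [-0.93, -0.08, -0.19], [-0.93, -0.08, -0.19]], "twist": [[0, 0, 0], [0, 0, 0], [0, 0, 0], [0, 0, 0], [0, 0, 0], [0, 0, 0], [0, 0, 0], [0, 0, 0]]}}

```text
time_s: 8.6
tool_pos: [0.4698, -0.2398, 0.1194]
tool_rot: [-1.573, 0.002, -1.684]
ft_force: [0.1, -0.6, -2.0]
width: 0.0593
```

Run:
```python
from h import *
from station import robot
crops(robot,'8',(160,300,230,370))
s=robot.sense()
print(rel(s,.47,-.24,-.02,-1.685))
```

```text
([-0.0033, 0.6979, 0.0002], [0.0016, -0.0004, -0.0018])
```

View pics/j8.png

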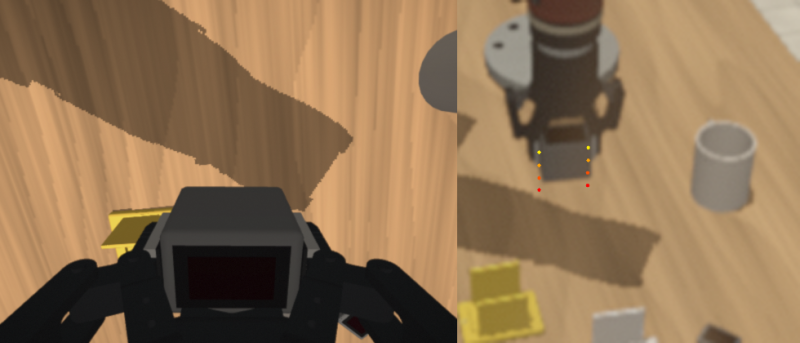

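{"name": "step_arm", "arguments": {"delta_pos": [[0, 0.15, 0], [0, 0.3, 0], [0, 0.45, 0], [0, 0.58, 0], [0, 0.66, 0], [0, 0.7, 0], [0, 0.715, 0], [0, 0.725, 0], [0, 0.725, 0]], "twist": [[0, 0, 0], [0, 0, 0], [0, 0, 0], [0, 0, 0], [0, 0, 0], [0, 0, 0], [0, 0, 0], [0, 0, 0], [0, 0, 0]]}}

```text
time_s: 9.6
tool_pos: [0.4703, -0.2411, -0.0249]
tool_rot: [-1.572, 0.001, -1.686]
ft_force: [0.0, 0.2, -1.9]
width: 0.0596
```

{"name": "step_arm", "arguments": {"delta_pos": [[0, 0.005, 0], [0, 0.01, 0], [0, 0.013, 0], [0, 0.013, 0]], "twist": [[0, 0, 0], [0, 0, 0], [0, 0, 0], [0, 0, 0]]}}

```text
time_s: 10.0
tool_pos: [0.4706, -0.2412, -0.0272]
tool_rot: [-1.571, 0.001, -1.686]
ft_force: [0.4, 0.5, 2.7]
width: 0.0596
```

{"name": "step_arm", "arguments": {"delta_pos": [[0, 0, 0], [0, 0, 0], [0, 0, 0], [0, 0, 0], [0, 0, 0], [0, 0, 0], [0, -0.1, 0], [0, -0.3, 0], [0, -0.5, 0], [0, -0.7, 0], [0, -0.9, 0], [0, -0.9, 0], [0, -0.9, 0]], "twist": [[0, 0, 0], [0, 0, 0], [0, 0, 0], [0, 0, 0], [0, 0, 0], [0, 0, 0], [0, 0, 0], [0, 0, 0], [0, 0, 0], [0, 0, 0], [0, 0, 0], [0, 0, 0], [0, 0, 0]], "gripper": 85}}

```text
time_s: 11.3
tool_pos: [0.4711, -0.2418, 0.1535]
tool_rot: [-1.569, 0.0, -1.686]
ft_force: [0.9, 1.1, -0.9]
width: 0.0849
```

Run:
```python
from h import *
from station import robot
crops(robot,'9',(160,300,230,370))
p=pickle.load(open('w9.pkl','rb')); print(proj(p,[[.4706,-.2412,.056]]))
```

```text
[[283.45156182 195.74578067]]
```

View pics/j9.png

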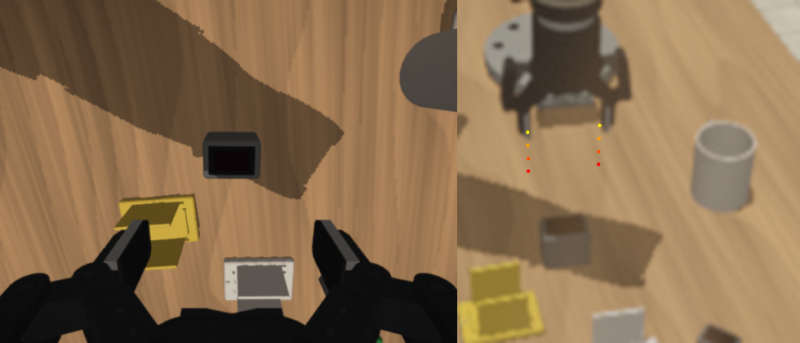

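View pics/w9.png

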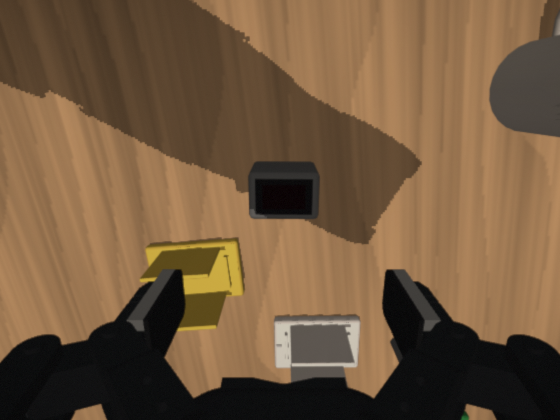

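{"name": "step_arm", "arguments": {"delta_pos": [[0, 0, 0], [0, 0, 0], [0, 0, 0], [0, 0, 0], [0, 0, 0], [0, 0, 0], [0, 0, 0], [0, 0, 0]], "twist": [[0, -0.14, 0], [0, -0.28, 0], [0, -0.42, 0], [0, -0.56, 0], [0, -0.7, 0], [0, -0.84, 0], [0, -0.95, 0], [0, -0.95, 0]]}}

```text
time_s: 12.2
tool_pos: [0.4691, -0.2404, 0.1502]
tool_rot: [-1.57, 0.005, -0.689]
ft_force: [-0.0, 0.1, 0.5]
width: 0.0853
```

Run:
```python
from h import *
from station import robot
s=robot.sense()
print(rel(s,.4705,-.242,-.012,-0.115))
```

```text
([0.0147, 0.8111, -0.002], [-0.0019, -0.5483, -0.0047])
```

{"name": "step_arm", "arguments": {"delta_pos": [[0.01, 0, 0], [0.015, 0.05, -0.002], [0.015, 0.1, -0.002], [0.015, 0.2, -0.002], [0.015, 0.35, -0.002], [0.015, 0.5, -0.002], [0.015, 0.65, -0.002], [0.015, 0.76, -0.002], [0.015, 0.81, -0.002], [0.015, 0.811, -0.002]], "twist": [[0, -0.14, 0], [0, -0.28, 0], [0, -0.42, 0], [0, -0.548, 0], [0, -0.548, -0.005], [0, -0.548, -0.005], [0, -0.548, -0.005], [0, -0.548, -0.005], [0, -0.548, -0.005], [0, -0.548, -0.005]]}}

```text
time_s: 13.2
tool_pos: [0.4692, -0.2412, -0.0135]
tool_rot: [-1.567, 0.002, -0.117]
ft_force: [-0.5, 0.1, -0.2]
width: 0.0851
```

Run:
```python
from h import *
from station import robot
crops(robot,'10',(160,300,230,370))
```

```text
(no output)
```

View pics/j10.png

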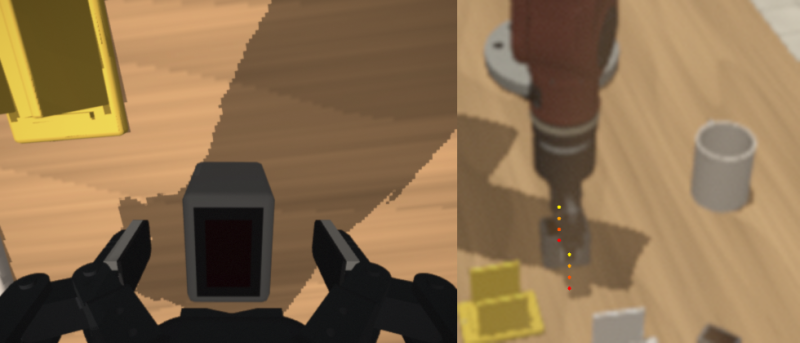

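Scanner stands upright between the open pads, its top centred near (228,250). Now I grip its long sides and lift.

{"name": "step_arm", "arguments": {"delta_pos": [[0, 0, 0], [0, 0, 0], [0, 0, 0], [0, 0, 0], [0, 0, 0], [0, 0, 0], [0, 0, 0], [0, 0, 0]], "twist": [[0, 0, 0], [0, 0, 0], [0, 0, 0], [0, 0, 0], [0, 0, 0], [0, 0, 0], [0, 0, 0], [0, 0, 0]], "gripper": 25}}

```text
time_s: 14.1
tool_pos: [0.4714, -0.2427, -0.0106]
tool_rot: [-1.57, -0.002, -0.117]
ft_force: [-1.0, 0.3, 7.0]
width: 0.0409
```

Run:
```python
from h import *
from station import robot
p=snap(robot,'wrist','w11')
s=robot.sense();print(s['tool_pos'],s['tool_rot'],s['ft_force'])
print(rel(s,.47,-.10,.18,-0.117))
```

```text
[ 0.47141386 -0.24269488 -0.01057235] [-1.570013   -0.00247265 -0.11661742] [-0.47436931  0.53181644  7.08347853]
([-0.0877, -0.9525, 0.7086], [-0.0007, 0.0004, 0.0024])
```

View pics/w11.png

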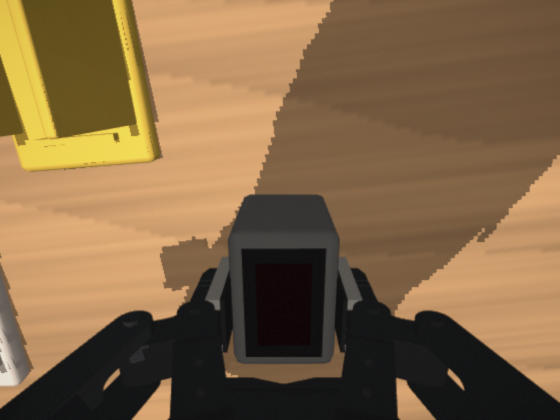

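{"name": "step_arm", "arguments": {"delta_pos": [[0, -0.05, 0], [0, -0.2, 0], [0, -0.4, 0], [0, -0.6, 0.1], [-0.02, -0.8, 0.25], [-0.04, -0.95, 0.4], [-0.06, -0.97, 0.6], [-0.08, -0.97, 0.8], [-0.08, -0.97, 0.95], [-0.08, -0.97, 0.95], [-0.08, -0.97, 0.95]], "twist": [[0, 0, 0], [0, 0, 0], [0, 0, 0], [0, 0, 0], [0, 0, 0], [0, 0, 0], [0, 0, 0], [0, 0, 0], [0, 0, 0], [0, 0, 0], [0, 0, 0]]}}

```text
time_s: 15.25
tool_pos: [0.477, -0.0517, 0.1841]
tool_rot: [-1.57, -0.003, -0.115]
ft_force: [-0.6, 0.4, -1.6]
width: 0.041
```

Run:
```python
from h import *
from station import robot
s=robot.sense();p=pickle.load(open('w11.pkl','rb'))
print(proj(p,[[.4714,-.2427,.056]]))
print(s['tool_pos'],s['tool_rot'],s['ft_force'])
print(rel(s,.575,.042,.2,-0.134))
```

```text
[[279.8848297  305.99967994]]
[ 0.47704227 -0.05172196  0.18409279] [-1.57035599 -0.00288318 -0.11490464] [-0.63023336  0.35212088 -1.55368936]
([0.4331, -0.0781, 0.5217], [-0.0004, 0.0182, 0.0027])
```

{"name": "step_arm", "arguments": {"delta_pos": [[0.08, -0.03, 0.1], [0.18, -0.06, 0.21], [0.28, -0.08, 0.33], [0.37, -0.08, 0.44], [0.433, -0.08, 0.52], [0.433, -0.08, 0.52], [0.433, -0.08, 0.52]], "twist": [[0, 0, 0], [0, 0.01, 0], [0, 0.018, 0], [0, 0.018, 0], [0, 0.018, 0], [0, 0.018, 0], [0, 0.018, 0]]}}

```text
time_s: 15.95
tool_pos: [0.5747, 0.0407, 0.2001]
tool_rot: [-1.571, -0.002, -0.134]
ft_force: [0.1, -0.8, -1.4]
width: 0.041
```

Run:
```python
from h import *
from station import robot
p=snap(robot,'wrist','w12')
s=robot.sense();print(s['tool_pos'],s['tool_rot'],s['ft_force'])
```

```text
[0.57442623 0.04051512 0.20025642] [-1.57077038 -0.00205595 -0.13478308] [-0.30595974  0.37778888 -0.77343567]
```

View pics/w12.png

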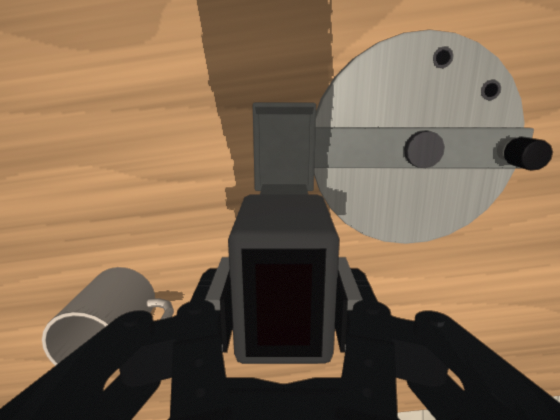

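Run:
```python
from h import *
from scipy.optimize import least_squares
p=pickle.load(open('w12.pkl','rb'))
def pts(q):
    x,y,th=q
    f=lambda r,a,z:[x+r*np.cos(th+a),y+r*np.sin(th+a),z]
    return np.array([f(0,0,.054),f(.085,np.pi+.7,.03),f(.085,np.pi+1.4,.03),f(.085,np.pi,.084)])
obs=np.array([(424,149),(491,90),(443,57),(541,153.5)])
r=least_squares(lambda q:(proj(p,pts(q))-obs).ravel(),[.564,.176,np.radians(-97.7)])
print(r.x,np.degrees(r.x[2]),r.fun.reshape(-1,2).round(2).tolist())
x,y,th=r.x; np.save('stand.npy',r.x)
print('cradle',x+.135*np.cos(th),y+.135*np.sin(th))
f=lambda u,v,z:[x+u*np.cos(th)-v*np.sin(th),y+u*np.sin(th)+v*np.cos(th),z]
S=4;o=np.array([235,15]);c=cv2.resize(p['image'][15:215,235:435,::-1],None,fx=3,fy=3,interpolation=cv2.INTER_CUBIC);S=3
def poly(P,col):
    u=((proj(p,np.array(P))-o+.5)*S-.5).round().astype(int).reshape(-1,1,2);cv2.polylines(c,[u],True,col,1)
poly([f(.135+a*.03,b*.043,.046) for a,b in((1,1),(1,-1),(-1,-1),(-1,1))],(0,0,255))
for sg in(1,-1): poly([f(.135+a*.022,sg*b,.116) for a,b in((1,.035),(-1,.035),(-1,.039),(1,.039))],(0,255,0))
for sg in(1,-1): poly([f(.135+a*.022,sg*b,.07) for a,b in((1,.035),(-1,.035),(-1,.039),(1,.039))],(255,255,0))
poly([f(.108*np.cos(t),.108*np.sin(t),.03) for t in np.linspace(0,6.28,60)],(255,0,0))
cv2.imwrite('pics/w12c.png',c)
```

```text
[ 0.56378204  0.18122427 -1.69937255] -97.36687485057598 [[2.83, 0.61], [-0.01, -1.12], [-0.24, -0.29], [-2.35, 0.56]]
cradle 0.5464720383720908 0.04733862875294262
```

View pics/w12c.png

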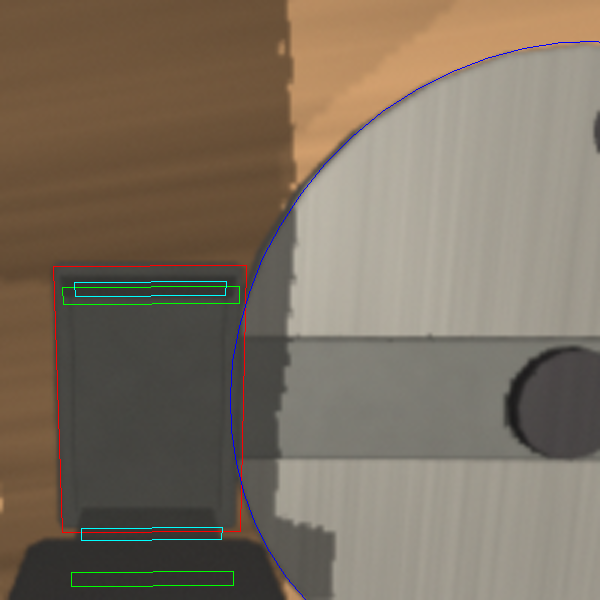

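Run:
```python
from h import *
from scipy.optimize import least_squares
x,y,th=np.load('stand.npy')
for n,(a,b,c0,d) in (('top',(140,250,135,255)),):
    p=pickle.load(open(n+'.pkl','rb'));S=600/(d-c0);c=cv2.resize(p['image'][a:b,c0:d,::-1],None,fx=S,fy=S,interpolation=cv2.INTER_CUBIC)
    f=lambda u,v,z:[x+u*np.cos(th)-v*np.sin(th),y+u*np.sin(th)+v*np.cos(th),z]
    def poly(P,col):
        u=((proj(p,np.array(P))-[c0,a]+.5)*S-.5).round().astype(int).reshape(-1,1,2);cv2.polylines(c,[u],True,col,1)
    poly([f(.135+i*.03,j*.043,.046) for i,j in((1,1),(1,-1),(-1,-1),(-1,1))],(0,0,255))
    for sg in(1,-1): poly([f(.135+i*.022,sg*j,.116) for i,j in((1,.035),(-1,.035),(-1,.039),(1,.039))],(0,255,0))
    for r,z in((.108,.03),(.108,0)): poly([f(r*np.cos(t),r*np.sin(t),z) for t in np.linspace(0,6.28,60)],(255,0,0))
    poly([f(-.085+.014*np.cos(t),.014*np.sin(t),.084) for t in np.linspace(0,6.28,30)],(0,255,255))
    cv2.imwrite('pics/topc.png',c)
```

```text
(no output)
```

View pics/topc.png

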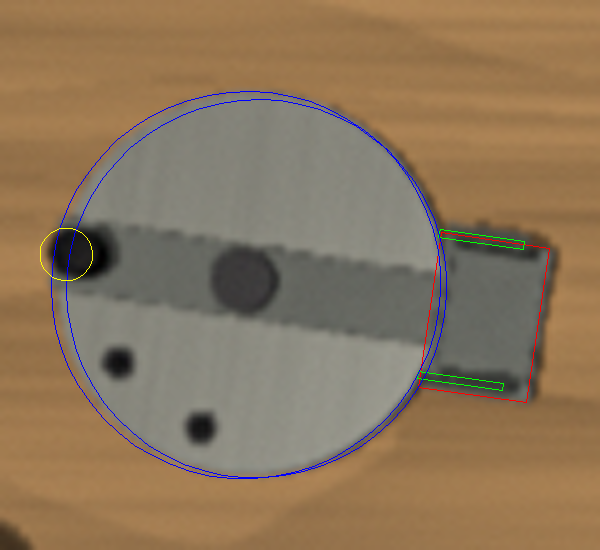

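Run:
```python
from h import *
from station import robot
s=robot.sense();print(s['tool_pos'],s['tool_rot'])
T=Rt(s['tool_rot'])
for n,tp,tr in (('w12',[.57442623,.04051512,.20025642],[-1.57077038,-.00205595,-.13478308]),('w11',[ 0.47141386,-0.24269488,-0.01057235],[-1.570013,-0.00247265,-0.11661742]),('w3',[ 0.48665624,-0.43018677,0.02833506],[-1.57,0,-1.685]),('w1',[ 0.48473292,-0.43188912,0.19926506],[-1.57039524,6.53305815e-04,-1.68341016])):
    p=pickle.load(open(n+'.pkl','rb'));R,t,K=cam(p);T=Rt(tr);o=-R.T@t
    print(n,(T.T@(o-tp)).round(4),Rn.from_matrix(T.T@R.T).as_euler('xyz').round(4),proj(p,np.array(tp)+T@[0,-.05,0]))
```

```text
[0.57442623 0.04051512 0.20025642] [-1.57077038 -0.00205595 -0.13478308]
w12 [-0.0767 -0.1824  0.0015] [ 0.8522 -1.5704 -2.7292] [[279.71567261 283.31113247]]
w11 [-0.0769 -0.1825  0.0014] [-0.6694 -1.5706 -1.2077] [[280.13105069 283.69600468]]
w3 [-0.0786 -0.1825  0.0002] [-0.6541 -1.5707 -1.2232] [[282.88925218 286.91849918]]
w1 [-0.0786 -0.1826  0.0003] [-3.0791 -1.5705  1.2019] [[282.75764213 286.87421656]]
```

Run:
```python
from h import *
from station import robot
s=robot.sense()
x,y,th=np.load('stand.npy'); print(th+np.pi/2)
print(rel(s,.5462,.0455,.068,-0.129))
```

```text
-0.12857622172491623
([-0.1446, 0.661, 0.0057], [-0.0, -0.0055, 0.002])
```

{"name": "step_arm", "arguments": {"delta_pos": [[-0.08, 0.1, 0.003], [-0.145, 0.25, 0.006], [-0.145, 0.4, 0.006], [-0.145, 0.53, 0.006], [-0.145, 0.62, 0.006], [-0.145, 0.66, 0.006], [-0.145, 0.66, 0.006]], "twist": [[0, -0.005, 0], [0, -0.005, 0.002], [0, -0.005, 0.002], [0, -0.005, 0.002], [0, -0.005, 0.002], [0, -0.005, 0.002], [0, -0.005, 0.002]]}}

```text
time_s: 16.7
tool_pos: [0.5452, 0.0448, 0.0677]
tool_rot: [-1.571, 0.002, -0.131]
ft_force: [0.4, -0.3, -1.7]
width: 0.0411
```

Run:
```python
from h import *
from station import robot
p=snap(robot,'wrist','w13');q=snap(robot,'side','s13')
s=robot.sense();print(s['tool_pos'],s['tool_rot'],s['ft_force'])
cv2.imwrite('pics/s13c.png',cv2.resize(q['image'][130:230,220:340,::-1],(720,600),interpolation=cv2.INTER_CUBIC))
```

```text
[0.54661324 0.04507255 0.06915021] [-1.57073479e+00 -1.09059134e-03 -1.30143203e-01] [ 0.13021729 -0.37154913 -0.42448322]
```

View pics/w13.png

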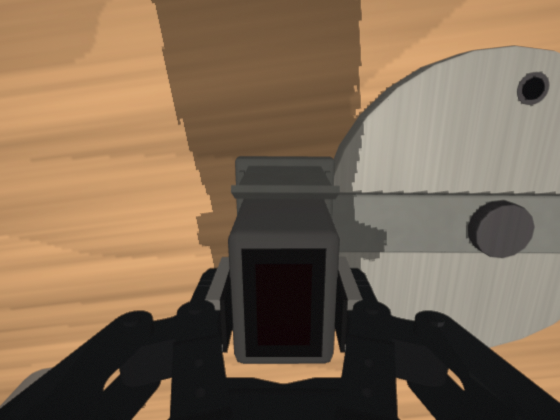

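View pics/s13c.png

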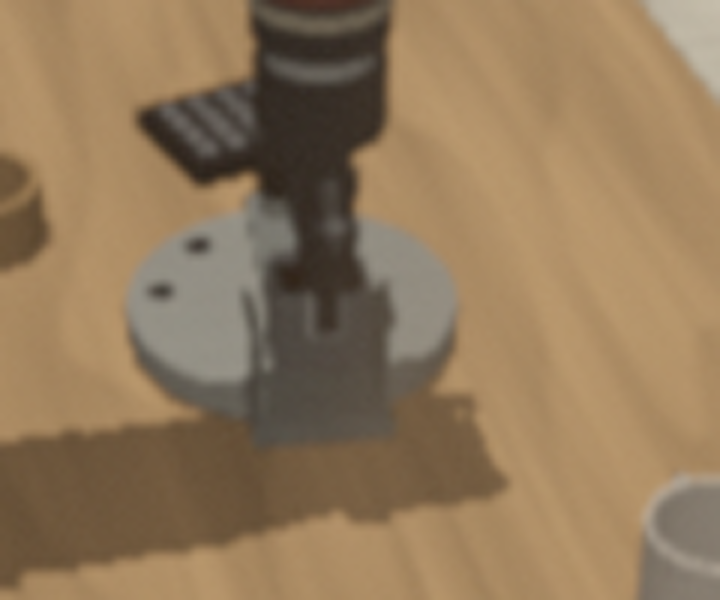

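Run:
```python
from h import *
p=pickle.load(open('s13.pkl','rb'))
x0,y0,th=np.load('stand.npy');
def draw(cx,cy,dx,name):
    c=cv2.resize(p['image'][130:230,220:340,::-1],(720,600),interpolation=cv2.INTER_CUBIC)
    f=lambda u,v,z,ox=0:[cx+ox+u*np.cos(th)-v*np.sin(th),cy+u*np.sin(th)+v*np.cos(th),z]
    def poly(P,col):
        u=((proj(p,np.array(P))-[220,130]+.5)*6-.5).round().astype(int).reshape(-1,1,2);cv2.polylines(c,[u],True,col,1)
    poly([f(a*.03,b*.043,.046) for a,b in((1,1),(1,-1),(-1,-1),(-1,1))],(0,0,255))
    for sg in(1,-1): poly([f(a*.022,sg*.035,z) for a,z in((1,.05),(1,.07),(-1,.07),(-1,.05))],(255,255,0))
    zb=.0692+.0106
    poly([f(.021,b*.03,z,dx) for b,z in((1,zb),(1,zb+.056),(-1,zb+.056),(-1,zb))],(0,255,0))
    cv2.imwrite(name,c)
draw(.5465,.0455,0,'pics/s13e.png')
```

```text
(no output)
```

View pics/s13e.png

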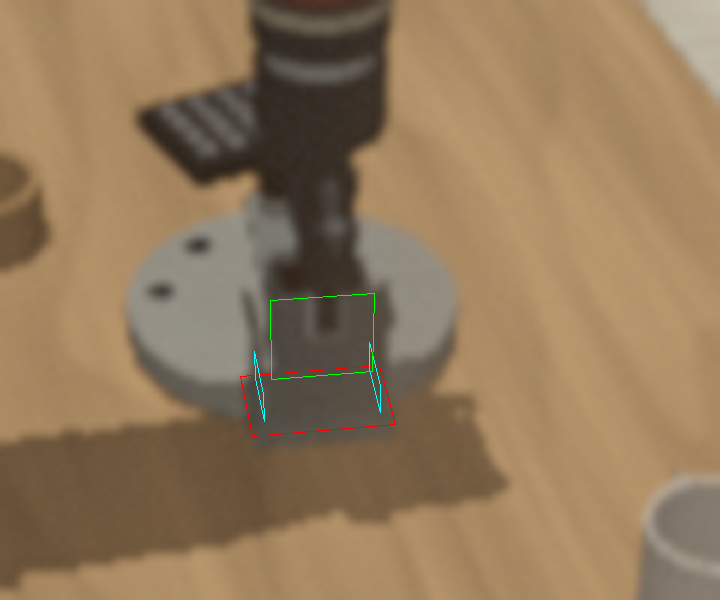

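{"name": "step_arm", "arguments": {"delta_pos": [[0, 0.03, 0], [0, 0.06, 0], [0, 0.09, 0], [0, 0.12, 0], [0, 0.14, 0], [0, 0.15, 0], [0, 0.155, 0], [0, 0.155, 0]], "twist": [[0, 0, 0], [0, 0, 0], [0, 0, 0], [0, 0, 0], [0, 0, 0], [0, 0, 0], [0, 0, 0], [0, 0, 0]]}}

```text
time_s: 17.6
tool_pos: [0.5467, 0.0451, 0.0381]
tool_rot: [-1.571, -0.001, -0.13]
ft_force: [-0.0, 0.1, -2.4]
width: 0.0411
```

{"name": "step_arm", "arguments": {"delta_pos": [[0, 0.004, 0], [0, 0.008, 0], [0, 0.012, 0], [0, 0.012, 0]], "twist": [[0, 0, 0], [0, 0, 0], [0, 0, 0], [0, 0, 0]]}}

```text
time_s: 18.0
tool_pos: [0.5467, 0.0451, 0.0357]
tool_rot: [-1.571, -0.001, -0.13]
ft_force: [0.5, 0.1, -1.6]
width: 0.0413
```

Run:
```python
from h import *
from station import robot
p=snap(robot,'wrist','w14')
s=robot.sense();print(s['tool_pos'],s['tool_rot'],s['ft_force'])
```

```text
[0.54667835 0.04508535 0.03570577] [-1.57075108e+00 -1.09404657e-03 -1.30110680e-01] [-0.56851071 -0.81110015 -2.17135006]
```

View pics/w14.png

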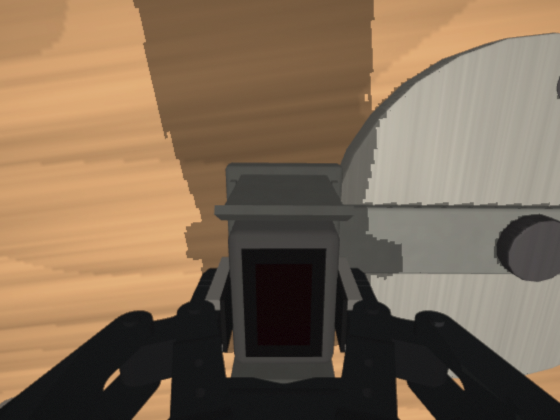

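{"name": "step_arm", "arguments": {"delta_pos": [[0, 0.004, 0], [0, 0.007, 0], [0, 0.007, 0]], "twist": [[0, 0, 0], [0, 0, 0], [0, 0, 0]]}}

```text
time_s: 18.35
tool_pos: [0.5478, 0.045, 0.0354]
tool_rot: [-1.571, -0.003, -0.13]
ft_force: [0.1, -0.3, 8.1]
width: 0.041
```

{"name": "step_arm", "arguments": {"delta_pos": [[0, 0, 0], [0, 0, 0], [0, 0, 0], [0, 0, 0], [0, 0, 0], [0, 0, 0], [0, -0.1, 0], [0, -0.25, 0], [0, -0.45, 0], [0, -0.65, 0], [0, -0.85, 0], [0, -0.85, 0], [0, -0.85, 0]], "twist": [[0, 0, 0], [0, 0, 0], [0, 0, 0], [0, 0, 0], [0, 0, 0], [0, 0, 0], [0, 0, 0], [0, 0, 0], [0, 0, 0], [0, 0, 0], [0, 0, 0], [0, 0, 0], [0, 0, 0]], "gripper": 65}}

```text
time_s: 19.65
tool_pos: [0.5478, 0.045, 0.206]
tool_rot: [-1.571, -0.005, -0.13]
ft_force: [0.6, -0.0, -0.0]
width: 0.0648
```

Run:
```python
from h import *
from station import robot
crops(robot,'15',(120,240,210,330))
s=robot.sense();print(s['tool_pos'],s['tool_rot'],s['ft_force'])
```

```text
[0.5464945  0.04502703 0.20422048] [-1.5708286  -0.00157953 -0.13006597] [ 0.14530559 -0.10773166  0.21014362]
```

View pics/j15.png

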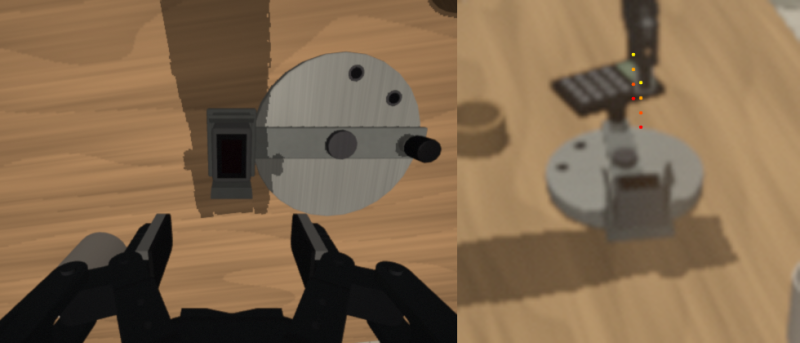

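View pics/w15.png

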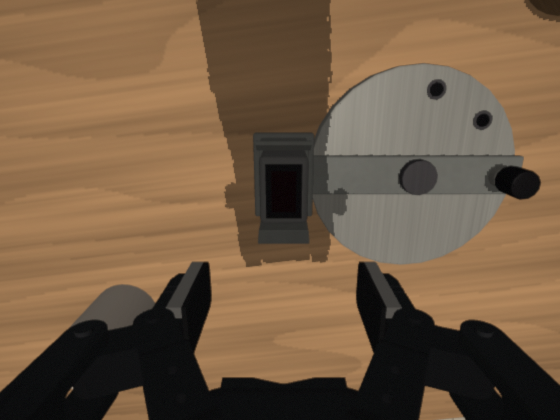

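Run:
```python
from h import *
p=pickle.load(open('w15.pkl','rb'));S=3
c=cv2.resize(p['image'][50:250,380:560,::-1],None,fx=3,fy=3,interpolation=cv2.INTER_CUBIC)
x,y,th=.564,.179,np.radians(-97.4); y+=.0013; x+=.0005
f=lambda u,v,z:[x+u*np.cos(th)-v*np.sin(th),y+u*np.sin(th)+v*np.cos(th),z]
def poly(P,col):
    u=((proj(p,np.array(P))-[380,50]+.5)*S-.5).round().astype(int).reshape(-1,1,2);cv2.polylines(c,[u],True,col,1)
t=np.linspace(0,6.28,40)
poly([f(.108*np.cos(a),.108*np.sin(a),.03) for a in t],(255,0,0))
poly([f(-.085+.014*np.cos(a),.014*np.sin(a),.084) for a in t],(0,255,255))
poly([f(-.085+.014*np.cos(a),.014*np.sin(a),.056) for a in t],(0,255,0))
for k in(.7,1.4): poly([f(-.085*np.cos(k)+.0065*np.cos(a),-.085*np.sin(k)+.0065*np.sin(a),.03) for a in t],(0,0,255))
for k in(.02,-.02): poly([f(-.1,k,.042),f(.1,k,.042)],(0,0,255))
cv2.imwrite('pics/w15c.png',c)
```

```text
(no output)
```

View pics/w15c.png

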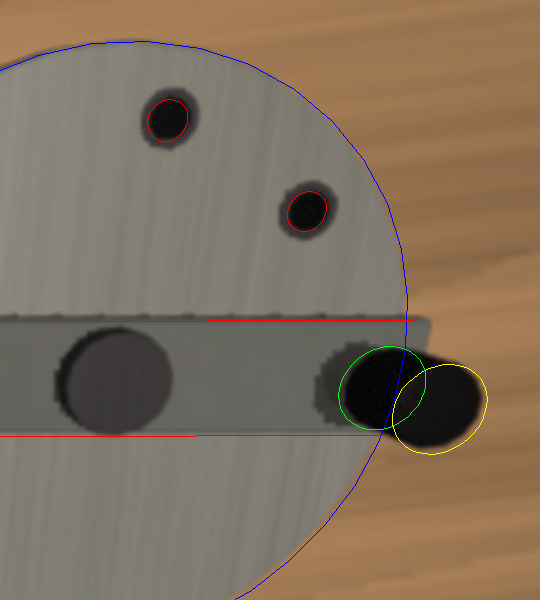

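Run:
```python
from h import *
from station import robot
s=robot.sense()
print(rel(s,.5735,.235,.16,-0.129),rel(s,.575,.2633,.12,-0.129))
```

```text
([0.0103, 0.2211, 0.9594], [0.0, -0.001, 0.0015]) ([-0.0009, 0.4211, 1.1006], [0.0, -0.001, 0.0015])
```

{"name": "step_arm", "arguments": {"delta_pos": [[0, 0, 0.15], [0, 0, 0.38], [0.01, 0, 0.6], [0.01, 0.02, 0.8], [0.01, 0.1, 0.96], [0.01, 0.15, 0.96], [0.01, 0.15, 0.96]], "twist": [[0, 0, 0], [0, 0, 0], [0, 0, 0], [0, 0, 0], [0, 0, 0], [0, 0, 0], [0, 0, 0]]}}

```text
time_s: 20.45
tool_pos: [0.5714, 0.2351, 0.171]
tool_rot: [-1.573, 0.003, -0.129]
ft_force: [-0.6, 0.2, 0.4]
width: 0.0653
```

Run:
```python
from h import *
from station import robot
s=robot.sense();print(s['tool_pos'],s['tool_rot'])
print(rel(s,.575,.2633,.06,-0.129))
```

```text
[0.57140112 0.2351098  0.17101949] [-1.57324252  0.0033395  -0.12860786]
([0.0016, 0.5547, 0.1435], [0.0023, 0.0004, -0.0032])
```

{"name": "step_arm", "arguments": {"delta_pos": [[0, 0.05, 0.08], [0, 0.15, 0.143], [0, 0.3, 0.143], [0, 0.42, 0.143], [0.002, 0.52, 0.143], [0.002, 0.55, 0.143], [0.002, 0.55, 0.143]], "twist": [[0, 0, 0], [0, 0, 0], [0, 0, 0], [0, 0, 0], [0.002, 0, -0.003], [0.002, 0, -0.003], [0.002, 0, -0.003]]}}

```text
time_s: 21.15
tool_pos: [0.5745, 0.2626, 0.0602]
tool_rot: [-1.572, 0.002, -0.129]
ft_force: [-0.3, 0.4, 0.4]
width: 0.0649
```

Run:
```python
from h import *
from station import robot
crops(robot,'16',(100,220,210,330))
s=robot.sense();print(s['tool_pos'],s['tool_rot'])
p=pickle.load(open('w16.pkl','rb'))
print(proj(p,[[.5755,.2646,.084],[.5755,.2646,.056]]))
```

```text
[0.57577219 0.26316979 0.06193507] [-1.57060230e+00 -8.40621203e-04 -1.29181219e-01]
[[283.92280402 256.12501974]
 [283.84839428 235.23746573]]
```

View pics/j16.png

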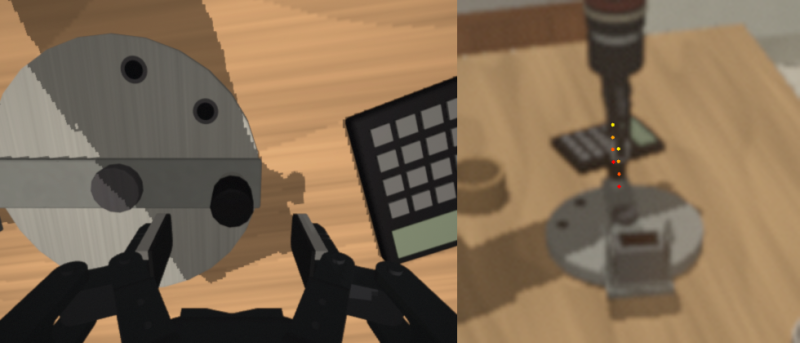

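View pics/w16.png

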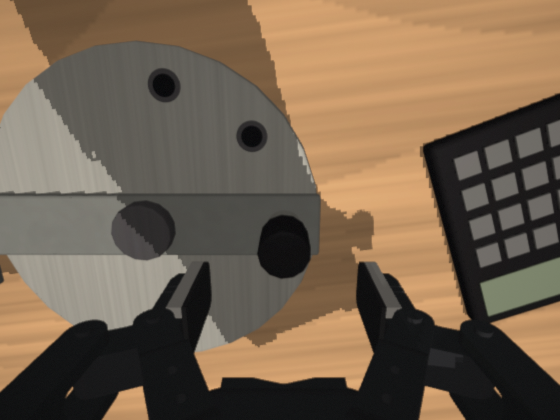

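{"name": "step_arm", "arguments": {"delta_pos": [[-0.008, 0.03, 0], [-0.008, 0.07, 0], [-0.008, 0.11, 0], [-0.008, 0.15, 0], [-0.008, 0.175, 0], [-0.008, 0.18, 0], [-0.008, 0.18, 0]], "twist": [[0, 0, 0], [0, 0, 0], [0, 0, 0], [0, 0, 0], [0, 0, 0], [0, 0, 0], [0, 0, 0]]}}

```text
time_s: 21.95
tool_pos: [0.5741, 0.2633, 0.0257]
tool_rot: [-1.571, -0.0, -0.129]
ft_force: [-0.1, -0.4, -0.1]
width: 0.0653
```

Run:
```python
from h import *
from station import robot
crops(robot,'17',(120,220,220,320))
s=robot.sense();print(s['tool_pos'],s['tool_rot'],s['ft_force'])
```

```text
[0.57444906 0.26348606 0.02617109] [-1.57040678e+00 -1.25006029e-03 -1.29075086e-01] [-0.31555143 -0.20188814  0.08371373]
```

View pics/j17.png

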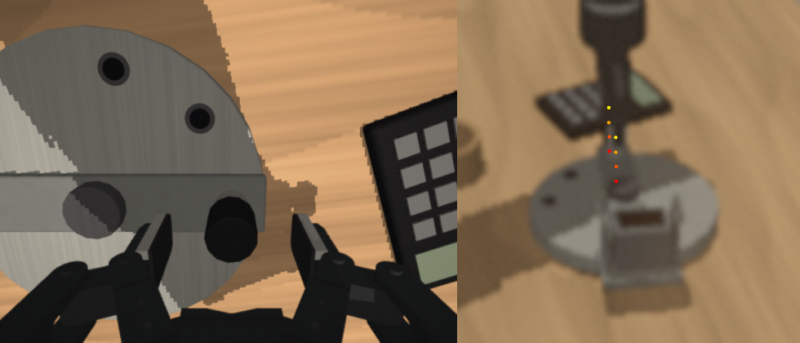

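View pics/w17.png

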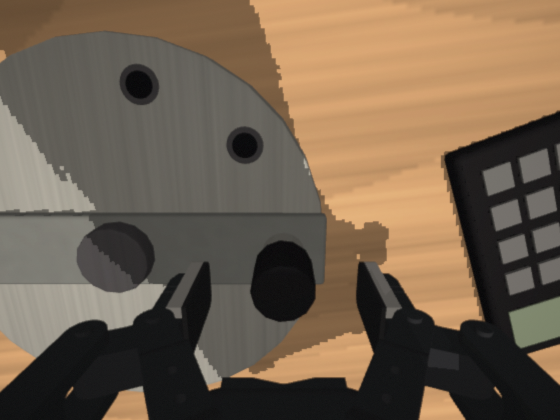

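{"name": "step_arm", "arguments": {"delta_pos": [[0, 0.02, 0], [0, 0.04, 0], [0, 0.04, 0]], "twist": [[0, 0, 0], [0, 0, 0], [0, 0, 0]]}}

```text
time_s: 22.35
tool_pos: [0.574, 0.2633, 0.0175]
tool_rot: [-1.571, -0.0, -0.129]
ft_force: [-0.1, 0.2, 0.4]
width: 0.065
```

{"name": "step_arm", "arguments": {"delta_pos": [[0, 0, 0], [0, 0, 0], [0, 0, 0], [0, 0, 0], [0, 0, 0], [0, 0, 0], [0, 0, 0], [0, 0, 0]], "twist": [[0, 0, 0], [0, 0, 0], [0, 0, 0], [0, 0, 0], [0, 0, 0], [0, 0, 0], [0, 0, 0], [0, 0, 0]], "gripper": 10}}

```text
time_s: 23.15
tool_pos: [0.5742, 0.2633, 0.0178]
tool_rot: [-1.571, -0.001, -0.129]
ft_force: [-1.4, -2.1, 4.6]
width: 0.0264
```

Run:
```python
from h import *
from station import robot
crops(robot,'18',(120,220,220,320))
s=robot.sense();print(s['tool_pos'],s['tool_rot'],s['ft_force'])
```

```text
[0.57416778 0.26326037 0.01775915] [-1.57090114e+00 -7.47589910e-04 -1.29149623e-01] [-0.807328   -1.90339009  5.49335729]
```

View pics/j18.png

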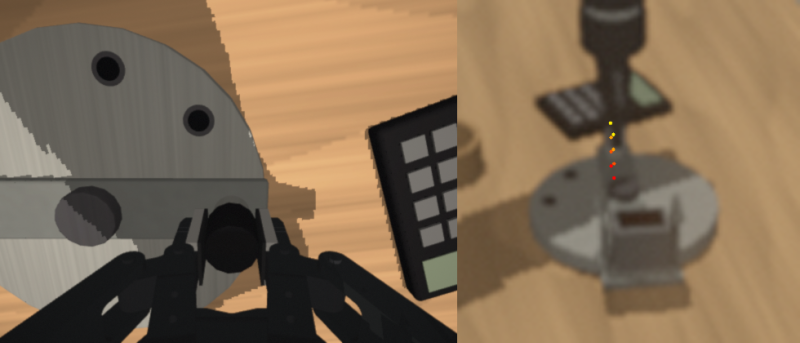

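{"name": "step_arm", "arguments": {"delta_pos": [[0, -0.02, 0], [0, -0.04, 0], [0, -0.06, 0], [0, -0.07, 0], [0, -0.07, 0]], "twist": [[0, 0, 0], [0, 0, 0], [0, 0, 0], [0, 0, 0], [0, 0, 0]]}}

```text
time_s: 23.75
tool_pos: [0.5738, 0.2632, 0.0316]
tool_rot: [-1.571, -0.0, -0.129]
ft_force: [1.6, 0.4, -10.6]
width: 0.0262
```

Run:
```python
from h import *
from station import robot
p=snap(robot,'wrist','w19')
s=robot.sense();print(s['tool_pos'],s['tool_rot'],s['ft_force'],s['width'])
R=Rt(s['tool_rot']);x,y=.564,.179
r=s['tool_pos'][:2]-[x,y];print(np.hypot(*r),np.arctan2(r[1],r[0]))
for a in (.1,.2,.3,.4,.5,.6,.7):
    c,sn=np.cos(a),np.sin(a); d=np.array([c*r[0]-sn*r[1]-r[0],sn*r[0]+c*r[1]-r[1],0])
    print(a,(R.T@d/.2).round(4),(-a/np.radians(60)).round(4))
```

```text
[0.57380665 0.26322489 0.0314996 ] [-1.57106779e+00 -1.07634486e-04 -1.29158291e-01] [ 0.47893231  0.83001162 -9.88168998] 0.026337838674525528
0.08479388550196362 1.454884186900232
0.1 [-0.0423 -0.     -0.0027] -0.0955
0.2 [-0.0841 -0.     -0.0096] -0.191
0.3 [-0.125  -0.     -0.0206] -0.2865
0.4 [-0.1646 -0.     -0.0357] -0.382
0.5 [-0.2026 -0.     -0.0546] -0.4775
0.6 [-0.2384 -0.     -0.0772] -0.573
0.7 [-0.2718 -0.     -0.1033] -0.6685
```

View pics/w19.png

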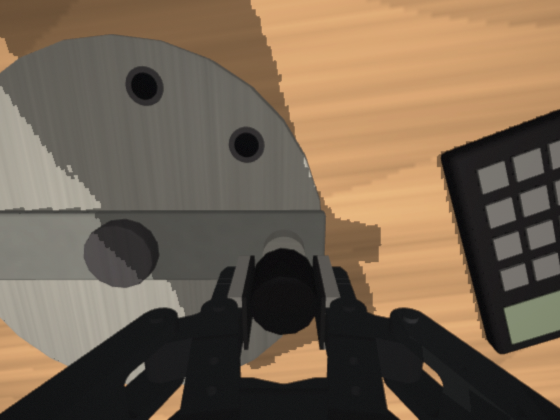

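Run:
```python
from h import *
from station import robot
s=robot.sense();R=Rt(s['tool_rot']);r=s['tool_pos'][:2]-[.564,.179]
P=[];W=[]
for a in (.02,.05,.09,.13,.17,.22,.27,.32,.37,.42,.47,.52,.57,.61,.65,.68,.70,.70,.70):
    c,sn=np.cos(a),np.sin(a); d=R.T@np.array([c*r[0]-sn*r[1]-r[0],sn*r[0]+c*r[1]-r[1],0])/.2
    P.append([round(d[0],3),0,round(d[2],3)]);W.append([0,round(-a/np.radians(60),3),0])
print(P);print(W)
```

```text
[[np.float64(-0.008), 0, np.float64(-0.0)], [np.float64(-0.021), 0, np.float64(-0.001)], [np.float64(-0.038), 0, np.float64(-0.002)], [np.float64(-0.055), 0, np.float64(-0.004)], [np.float64(-0.072), 0, np.float64(-0.007)], [np.float64(-0.092), 0, np.float64(-0.011)], [np.float64(-0.113), 0, np.float64(-0.017)], [np.float64(-0.133), 0, np.float64(-0.023)], [np.float64(-0.153), 0, np.float64(-0.031)], [np.float64(-0.172), 0, np.float64(-0.039)], [np.float64(-0.191), 0, np.float64(-0.049)], [np.float64(-0.21), 0, np.float64(-0.059)], [np.float64(-0.228), 0, np.float64(-0.07)], [np.float64(-0.242), 0, np.float64(-0.08)], [np.float64(-0.255), 0, np.float64(-0.09)], [np.float64(-0.265), 0, np.float64(-0.098)], [np.float64(-0.272), 0, np.float64(-0.103)], [np.float64(-0.272), 0, np.float64(-0.103)], [np.float64(-0.272), 0, np.float64(-0.103)]]
[[0, np.float64(-0.019), 0], [0, np.float64(-0.048), 0], [0, np.float64(-0.086), 0], [0, np.float64(-0.124), 0], [0, np.float64(-0.162), 0], [0, np.float64(-0.21), 0], [0, np.float64(-0.258), 0], [0, np.float64(-0.306), 0], [0, np.float64(-0.353), 0], [0, np.float64(-0.401), 0], [0, np.float64(-0.449), 0], [0, np.float64(-0.497), 0], [0, np.float64(-0.544), 0], [0, np.float64(-0.583), 0], [0, np.float64(-0.621), 0], [0, np.float64(-0.649), 0], [0, np.float64(-0.668), 0], [0, np.float64(-0.668), 0], [0, np.float64(-0.668), 0]]
```

{"name": "step_arm", "arguments": {"delta_pos": [[-0.008, 0, 0], [-0.021, 0, -0.001], [-0.038, 0, -0.002], [-0.055, 0, -0.004], [-0.072, 0, -0.007], [-0.092, 0, -0.011], [-0.113, 0, -0.017], [-0.133, 0, -0.023], [-0.153, 0, -0.031], [-0.172, 0, -0.039], [-0.191, 0, -0.049], [-0.21, 0, -0.059], [-0.228, 0, -0.07], [-0.242, 0, -0.08], [-0.255, 0, -0.09], [-0.265, 0, -0.098], [-0.272, 0, -0.103], [-0.272, 0, -0.103], [-0.272, 0, -0.103]], "twist": [[0, -0.019, 0], [0, -0.048, 0], [0, -0.086, 0], [0, -0.124, 0], [0, -0.162, 0], [0, -0.21, 0], [0, -0.258, 0], [0, -0.306, 0], [0, -0.353, 0], [0, -0.401, 0], [0, -0.449, 0], [0, -0.497, 0], [0, -0.544, 0], [0, -0.583, 0], [0, -0.621, 0], [0, -0.649, 0], [0, -0.668, 0], [0, -0.668, 0], [0, -0.668, 0]]}}

```text
time_s: 25.7
tool_pos: [0.517, 0.2499, 0.0315]
tool_rot: [-1.571, 0.0, 0.57]
ft_force: [0.6, 0.5, -10.3]
width: 0.0262
```

Run:
```python
from h import *
from station import robot
crops(robot,'20',(110,230,210,330)); q=snap(robot,'top','t20')
s=robot.sense();print(s['tool_pos'],s['tool_rot'],s['ft_force'],s['width'])
r=s['tool_pos'][:2]-[.564,.179];print(np.hypot(*r),np.arctan2(r[1],r[0])-1.454884)
```

```text
[0.51700068 0.24983556 0.03140636] [-1.57084655e+00  4.41773739e-04  5.70217834e-01] [  0.13850937   0.07131388 -10.70281651] 0.026214032459689396
0.0850094871740075 0.7017187098359312
```

View pics/j20.png

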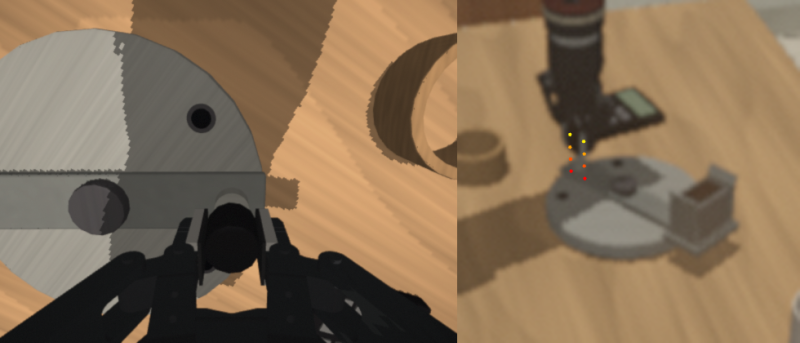

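View pics/w20.png

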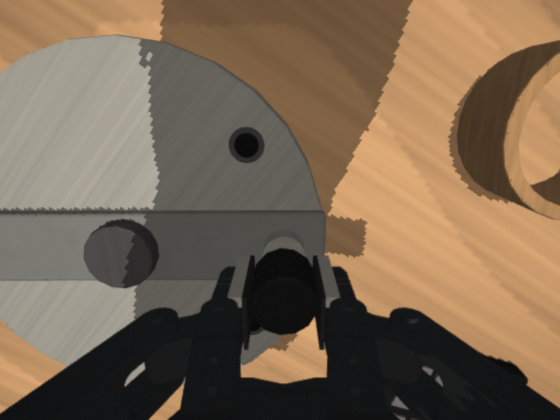

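The arm is at the middle hole. The last hole now shows at (246,145), exactly where the middle one showed before, and the scanner still stands in the cradle. I'll lower the plunger into the hole.

{"name": "step_arm", "arguments": {"delta_pos": [[0, 0.02, 0], [0, 0.035, 0], [0, 0.05, 0], [0, 0.062, 0], [0, 0.066, 0], [0, 0.066, 0]], "twist": [[0, 0, 0], [0, 0, 0], [0, 0, 0], [0, 0, 0], [0, 0, 0], [0, 0, 0]]}}

```text
time_s: 26.45
tool_pos: [0.5171, 0.2499, 0.0182]
tool_rot: [-1.571, 0.0, 0.57]
ft_force: [0.7, 1.2, -6.5]
width: 0.0267
```

{"name": "step_arm", "arguments": {"delta_pos": [[0, 0, 0], [0, 0, 0], [0, 0, 0], [0, 0, 0], [0, 0, 0], [0, 0, 0], [0, 0, 0], [0, -0.1, 0], [0, -0.25, 0], [0, -0.45, 0], [0, -0.65, 0], [0, -0.8, 0], [0, -0.8, 0], [0, -0.8, 0]], "twist": [[0, 0, 0], [0, 0, 0], [0, 0, 0], [0, 0, 0], [0, 0, 0], [0, 0, 0], [0, 0, 0], [0, 0, 0], [0, 0, 0], [0, 0, 0], [0, 0, 0], [0, 0, 0], [0, 0, 0], [0, 0, 0]], "gripper": 65}}

```text
time_s: 27.85
tool_pos: [0.5175, 0.2501, 0.1786]
tool_rot: [-1.571, -0.001, 0.57]
ft_force: [-0.2, -0.2, -0.8]
width: 0.0649
```

Run:
```python
from h import *
from station import robot
crops(robot,'21',(110,230,210,330))
s=robot.sense();print(s['tool_pos'],s['tool_rot'],s['ft_force'],s['width'])
p=pickle.load(open('w21.pkl','rb'))
c=p['image'][:,:,::-1].copy()
x,y,th=.5645,.1803,np.radians(-97.4)
f=lambda u,v,z,t:[x+u*np.cos(t)-v*np.sin(t),y+u*np.sin(t)+v*np.cos(t),z]
def poly(P,col): cv2.polylines(c,[proj(p,np.array(P)).round().astype(int).reshape(-1,1,2)],True,col,1)
t=np.linspace(0,6.28,40);a=th+.7
poly([f(.108*np.cos(k),.108*np.sin(k),.03,a) for k in t],(255,0,0))
for z,col in((.084,(0,255,255)),(.093,(0,0,255)),(.056,(0,255,0))): poly([f(-.085+.014*np.cos(k),.014*np.sin(k),z,a) for k in t],col)
poly([f(.135+i*.021,j*.03,.102,a) for i,j in((1,1),(1,-1),(-1,-1),(-1,1))],(0,255,0))
cv2.imwrite('pics/w21c.png',c)
```

```text
[0.51642888 0.24968289 0.1770497 ] [-1.57038594  0.0020368   0.57026923] [-0.08036997  0.08757682 -0.78367153] 0.06474771718135502
```

View pics/j21.png

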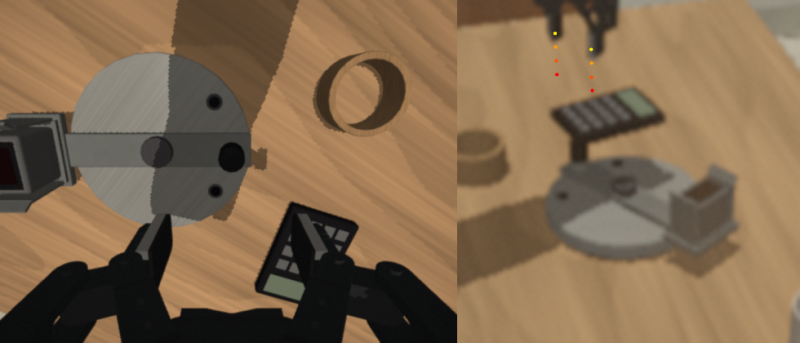

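View pics/w21c.png

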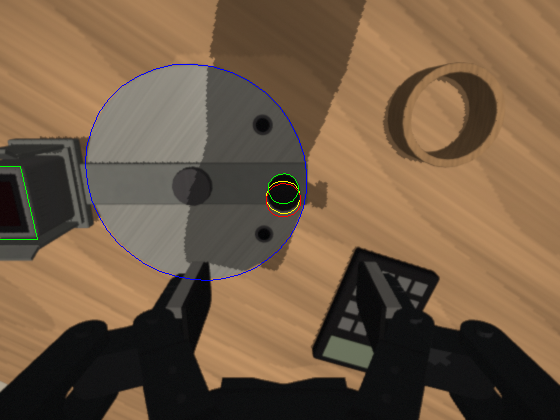

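{"name": "step_arm", "arguments": {"delta_pos": [[0, -0.1, -0.15], [0, -0.2, -0.35], [0, -0.25, -0.55], [0, -0.25, -0.65], [0, -0.25, -0.65], [0, -0.25, -0.65]], "twist": [[0, 0, 0], [0, 0, 0], [0, 0, 0], [0, 0, 0], [0, 0, 0], [0, 0, 0]]}}

```text
time_s: 28.55
tool_pos: [0.5859, 0.1401, 0.2255]
tool_rot: [-1.569, 0.004, 0.569]
ft_force: [-0.2, 1.3, -0.0]
width: 0.0651
```

Run:
```python
from h import *
from station import robot
p=snap(robot,'wrist','w22'); q=snap(robot,'side','s22')
c=p['image'][:,:,::-1].copy()
x,y,th=.5645,.1803,np.radians(-97.4)
f=lambda u,v,z,t:[x+u*np.cos(t)-v*np.sin(t),y+u*np.sin(t)+v*np.cos(t),z]
def poly(P,col): cv2.polylines(c,[proj(p,np.array(P)).round().astype(int).reshape(-1,1,2)],True,col,1)
t=np.linspace(0,6.28,40);a=th+.7
poly([f(.108*np.cos(k),.108*np.sin(k),.03,a) for k in t],(255,0,0))
for z,col in((.084,(0,255,255)),(.056,(0,255,0))): poly([f(-.085+.014*np.cos(k),.014*np.sin(k),z,a) for k in t],col)
poly([f(.135+i*.021,j*.03,.102,a) for i,j in((1,1),(1,-1),(-1,-1),(-1,1))],(0,255,0))
cv2.imwrite('pics/w22c.png',c)
cv2.imwrite('pics/s22c.png',cv2.resize(q['image'][130:230,220:340,::-1],(720,600),interpolation=cv2.INTER_CUBIC))
t0=pickle.load(open('top.pkl','rb'))['image'];
```

```text
(no output)
```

View pics/w22c.png

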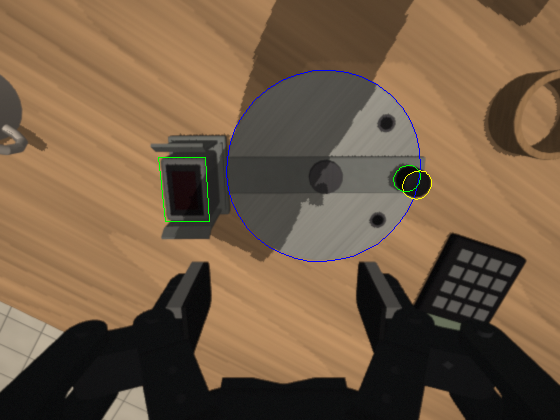

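View pics/s22c.png

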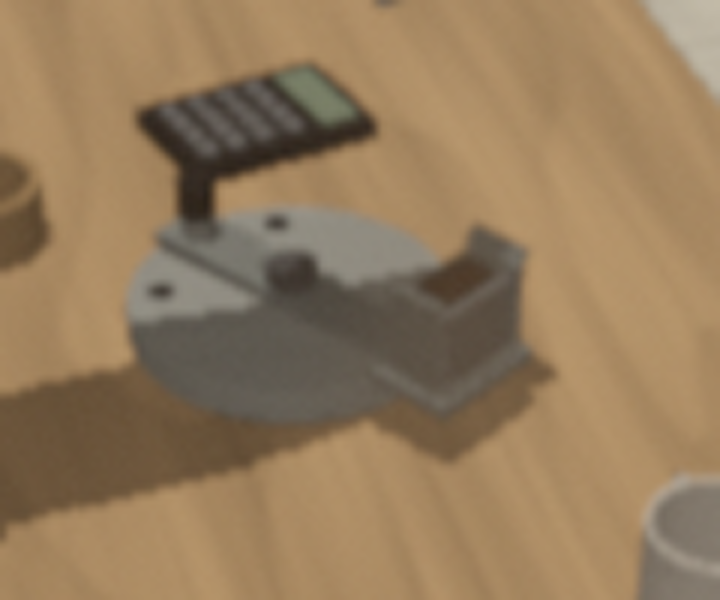

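Run:
```python
from h import *
p=pickle.load(open('w22.pkl','rb'));S=5
c=cv2.resize(p['image'][110:240,340:460,::-1],None,fx=4.6,fy=4.6,interpolation=cv2.INTER_CUBIC)
e=c.copy()
x,y,th=.5645,.1803,np.radians(-97.4)+.7
f=lambda u,v,z,t=th:[x+u*np.cos(t)-v*np.sin(t),y+u*np.sin(t)+v*np.cos(t),z]
t=np.linspace(0,6.28,40)
for z,col in((.084,(0,255,255)),(.056,(0,255,0)),(.093,(0,0,255))):
    P=np.array([f(-.085+.014*np.cos(k),.014*np.sin(k),z) for k in t]);cv2.polylines(e,[((proj(p,P)-[340,110]+.5)*4.6-.5).round().astype(int).reshape(-1,1,2)],True,col,1)
cv2.imwrite('pics/w22k.png',np.hstack([c[150:450,:400],e[150:450,150:]]))
```

```text
(no output)
```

View pics/w22k.png

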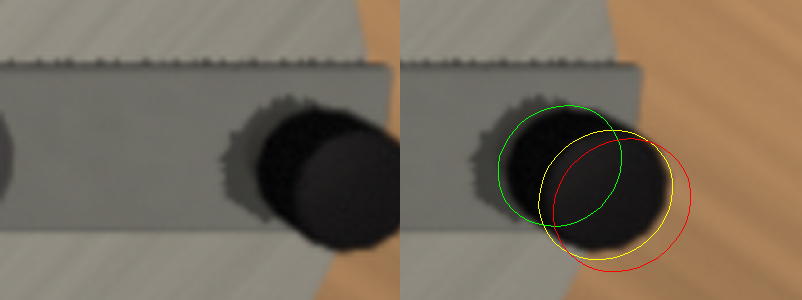

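The knob outline matches the home height (yellow) and not 9 mm up (red). The hand is clear of everything, so I hand the job in.

Run:
```python
from station import robot
print(robot.close_job()); s=robot.sense(); print(s['time_s'],s['ft_force'])
```

```text
the job is handed in; nothing more can be done
None
the job is handed in; nothing more can be done
```

The job is handed in. My last checks showed the scanner standing in the cradle, the arm in the middle hole and the plunger home. No verdict was reported.

**What I did:**
- I lifted the scanner out of the white bay by its short ends and stood it on the bare desk. I let go there and regripped it by its long sides.
- I set it down in the cradle with the arm still in its first hole.
- I then lifted the plunger about 14 mm, swung the arm 0.70 rad and lowered the plunger into the middle hole before releasing it. The job took about 29 s of the 67 s allowed.

**Last checks:**
- **Arm angle:** 0.702 rad, worked out from the hand's position while it still held the knob.
- **Plunger:** it still pulled with 6.5 N at home height just before release. The knob's outline in the wrist picture fits home and does not fit 9 mm up.
- **Scanner:** the wrist and side pictures show it upright, matching the centred outline in the cradle.
- **Bystanders:** the mug, tape and calculator look untouched. I did not measure their positions again.

**What disagreed:**
- The fingertips really sit about 35–50 mm short of the reported tool point, so my first close on the scanner shut on air above it. I set heights from contact and pictures after that.
- The top and wrist cameras disagreed by about 4 mm in y at the stand. I went by the wrist camera, corrected by about 1 mm.

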